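# Unpack a lidded jar from its transit crate and set it up under a glass dome

### The job

Lift the retaining bar out of its brackets across the transit crate and lay it flat inside the crate's upturned lid. Then set the piece up in the middle of the round display base, one part at a time and in this order: the wooden pedestal upright on the base, the jar on the pedestal, the jar's cover in the jar's mouth, and last the glass dome over it all, down on the base's ledge all round. Set the parts down without dropping or tipping them, and leave the cactus and the brush where they are.

Things in the scene. Friction and masses are not known exactly. Their poses are not given: they have to be found in the camera images.
- crate: Fixed open plywood crate 278 x 142 mm, long in x. Origin: centre of underside. Floor 10 mm thick, inside 126 mm wide; top of side walls 36 mm, of end boards 80 mm. Partitions 28 mm high at x = +-39 mm make pockets at x = -78, 0, 78 mm for pedestal, jar and jar cover, one each, any arrangement. At the ends inside: steel U brackets open upward, slot 30 mm wide, from 56 to 72 mm high.
- bar: Loose wooden retaining bar 250 x 22 x 20 mm, 90 g, at first along the crate's x in the two brackets, underside 56 mm above the table; lifts straight up. Origin: middle of its underside; x along it, z up. The tallest packed part ends 2 mm below it, so fingertips must not reach below its underside.
- crate_lid: The crate's plywood lid, fixed, lying upturned as a shallow empty tray, outside 296 x 160 mm, 46 mm high, walls and floor 6 mm thick (inside 284 x 148 mm), long along its own x. Origin: centre of its underside; z up.
- pedestal: Loose turned dark-wood pedestal, round, 56 mm in diameter at foot and top (waist 42 mm), 36 mm high, flat top, about 70 g. Origin: centre of its foot; z up. At first upright in a crate pocket.
- jar: Loose open white ceramic jar, round, straight sides 56 mm in diameter (foot 49 mm), 40 mm high, mouth 47 mm in inner diameter, about 120 g. Origin: centre of its foot; z up. At first upright in a crate pocket.
- jar_cover: Loose white ceramic cover of the jar, 44 mm high, 60 g. From below: skirt 39 mm wide, 8 mm high, which goes into the jar's mouth; flange 54 mm wide that sits on the jar's rim, its top sloping up to 18 mm at the middle; round grip knob 19 mm wide from 26 to 40 mm. Origin: centre of the skirt's underside; z up. At first upright in a crate pocket. Seated, its origin is 32 mm above the jar's.
- display_base: Fixed round pale-wood display base, 140 mm in diameter, 12 mm high, with a raised round middle (91 mm in diameter, edge bevelled to 85 mm, flat top 18 mm above the table) for the pedestal; the dome stands on the ledge round it. Origin: centre of its underside; z up.
- dome: Loose clear glass dome, open below, brass line at the rim; 108 mm outside, 100 mm inside diameter, crown at 133 mm (127 inside, rounded above 103); 320 g. Dark-wood knob on top, 24 mm wide from 145 to 160 mm above the rim, top 164. Origin: centre of the open rim; z up. At first empty, upright on the table. The stacked piece it goes over reaches 130 mm above the table.
- cactus: Bystander: small loose cactus in a terracotta pot 74 mm in diameter, 108 mm high in all, standing on the table. Origin: centre of the pot's foot.
- brush: Bystander: loose dusting brush lying on the table. Origin: on its underside; x along it.
There are look-alikes about, which are no part of the job. What is shaped like the jar_cover but orange or pink is not meant.

How it is judged:
On the way, in this order (a step that is already met when the one before it is completed fails the run):
1. the bar lies flat in the upturned crate lid, let go (x of bar in the frame of crate_lid between -0.02 and 0.02 m and y of bar in the frame of crate_lid between -0.065 and 0.065 m and z of bar in the frame of crate_lid between 0.002 and 0.03 m and angle between bar's own x axis and vertical between 1.5 and 1.64 rad and contact force between bar and the fingers below 0.2 N), for 0.2 s.
2. the pedestal stands in the middle of the display base, let go (horizontal distance between pedestal and display_base below 0.01 m and z of pedestal in the frame of display_base between 0.015 and 0.021 m and angle between pedestal's own z axis and vertical below 0.06 rad and contact force between pedestal and the fingers below 0.2 N), for 0.2 s.
3. the jar stands on the pedestal, let go (all of step 2 and horizontal distance between jar and pedestal below 0.01 m and z of jar in the frame of pedestal between 0.033 and 0.039 m and angle between jar's own z axis and vertical below 0.06 rad and contact force between jar and the fingers below 0.2 N), for 0.2 s.
4. the cover is seated in the jar's mouth, let go (all of step 3 and horizontal distance between jar_cover and jar below 0.006 m and z of jar_cover in the frame of jar between 0.0295 and 0.0345 m and angle between jar_cover's own z axis and vertical below 0.06 rad and contact force between jar_cover and the fingers below 0.2 N), for 0.2 s.
At the end, for the whole second after the job is handed in: Bar flat inside the upturned crate lid; pedestal within 10 mm of the base's centre, jar within 10 mm of the pedestal's, cover seated in the jar and dome down on the ledge (each within 2.5 mm in height), all upright, released and at rest (all of step 1 and all of step 4 and horizontal distance between dome and display_base below 0.008 m and z of dome in the frame of display_base between 0.0095 and 0.0145 m and angle between dome's own z axis and vertical below 0.04 rad and contact force between dome and the fingers below 0.2 N and linear speed of each of bar, pedestal, jar, jar_cover, dome below 0.02 m/s and angular speed of each of bar, pedestal, jar, jar_cover, dome below 0.2 rad/s); the robot touches nothing.
It fails at once if the jar, its cover or the dome is tipped by more than about 35 degrees (angle between any of jar, jar_cover, dome's own z axis and vertical above 0.6 rad).
It fails at once if a part is dropped (moves faster than 0.5 m/s out of the fingers, a fall of more than 12 mm) ((linear speed of bar above 0.5 m/s and contact force between bar and the fingers below 0.05 N) or (linear speed of pedestal above 0.5 m/s and contact force between pedestal and the fingers below 0.05 N) or (linear speed of jar above 0.5 m/s and contact force between jar and the fingers below 0.05 N) or (linear speed of jar_cover above 0.5 m/s and contact force between jar_cover and the fingers below 0.05 N) or (linear speed of dome above 0.5 m/s and contact force between dome and the fingers below 0.05 N)).
It fails at once if the cactus or the brush is disturbed by more than 30 mm or the cactus is tipped (distance of any of cactus, brush from where it was at the start of the episode above 0.03 m or angle between cactus's own z axis and vertical above 0.3 rad).
It also fails if it takes over 128 s, if anything falls off the work surface, if the arm or the gripper's body presses on something with over 40 N, if the wrist force passes 120 N, or if a joint passes its speed limit or range.

### The arm

A 6-joint arm with a two-finger parallel gripper is mounted at the origin on the work surface. World frame = base frame: x ahead of the robot, y to its left, z up, the work surface at z = 0. Lengths are in m, angles in rad, forces in N, time in s.
With the tool pointing down it reaches from about 0.275 to 0.975 m from the base axis. Payload 8.4 kg.
Tool frame: the origin (TCP) lies at the very end of the fingers, on their centre line; the grasp point (between the pads) lies 19 mm behind it; z points along the fingers, y is the line along which they close (so a half turn about z gives the same grasp; the last joint's range is limited). The gripper opens to 92 mm and grips with 3 to 60 N. Pads are 20 mm wide; open, the fingers measure 128 mm over their backs; the gripper's body (75 mm by 189 mm) begins 69 mm behind the grasp point.
Start: joints at [-1.241, 0.353, 1.633, -0, 1.155, -0.002], TCP at [0.204, -0.591, 0.18] pointing down, gripper open.
Joint ranges: [-2.63, 2.63], [-0.92, 2.1], [0.06, 2.66], [-1.3, 4.44], [0, 2.69], [-3.02, 3.02]. Speed limits (rad/s): [2.22, 2.22, 2.79, 3.14, 3.14, 3.14].

### API

Orientations are given as a unit quaternion [x, y, z, w].
In Python, from bench import ctrl, imaging gives the robot as it stands.
- The arm moves only by the tool apply_moves, never from a script. Its argument "steps" is a list that holds one entry, the list of rows, each a list of 7 numbers: the turn, a rotation vector about the tool's x, y, z each as a share of 90 degrees, from -1 to 1, then the shift along the tool's x, y, z each as a share of 12 cm, from -1 to 1, then the opening, from 0 (shut) to 1 (fully open). A call has 1 to 12 rows; each row is the pose to reach, as a shift and turn from the pose commanded when the call began, along the tool's axes at that moment; what a row does not reach only later rows make up. A row lasts 1/10 s, in which the tool goes at most 50 mm and 8.59 degrees, less where a joint would pass 70% of its speed; a pose out of reach is approached as far as the arm can. A call with a number of a shift or a turn outside -1 to 1 is refused whole. A call with a gripper value outside its range is refused whole. The fingers move at their own pace and stop on an object; "grip_force" is the grip in N (left out, the last holds). Time passes only in rows, so rows that repeat a pose let the fingers close. It gives the time, the measured TCP pose, the force, the opening and the grip force at its end, in the units of the state.
- ctrl.observe(): the state, without advancing time (a new reading comes with each control period).
- imaging.read_camera(name): name is "scene" or "side" or "wrist"; returns a dict with "frame" (400x640x3 uint8, blue, green, red), "intrinsics" (3x3 intrinsics, pixels), "R" (3x3) and "t" (3): a world point X has camera coordinates R X + t. Camera axes: x right, y down, z forward; pixel columns grow to the right and rows downward; lengths in m; the calibration is good to about 2 mm. A picture is of the moment at which its call begins. There is no depth.
- ctrl.job_done(): hands the job in; it is judged then, once.
The state is a dict: "time_s": time; "q": joint angles; "joint_velocities": joint speeds; "effort": joint torques, N m; "eef_pos": TCP position; "tcp_rot": TCP orientation; "ft_force": force on the tool from outside, world axes, zero at the start; "wrist_torque": the same for the moment, N m; "width": finger opening in m; "finger_force": force on a finger pad.
Only numpy, scipy, OpenCV 4.12 (cv2) and the standard library are available. Lean on these libraries where they do the work, as an engineer would, in place of code of your own. Each camera call takes 0.05 s, during which the arm holds its last target. There are 200 camera calls.

## Working session

There is one attempt and no reset: what is moved stays moved. The work goes in short steps, Python scripts to look and compute and a tool call to move; the robot and the scene stay as the last step left them, time stands still between calls to the robot, and variables do not carry over. Pictures are saved under pics/ and viewed, at most 14 in all, crops included, and the job is handed in when it is done.

Besides the shell and the picture viewer there is one more tool, called after "Call:" by a JSON object that holds its "name" and its "arguments", one argument or row to a line. apply_moves: Moves the arm, as the interface text tells. Its arguments: {"type":"object","properties":{"steps":{"type":"array"},"grip_force":{"type":"number"}},"required":["steps"]}

```bash
ls; mkdir -p pics
cat > h.py <<'E'
import numpy as np, cv2
from bench import ctrl, imaging
def cam(n,save=None):
    c=imaging.read_camera(n)
    if save: cv2.imwrite('pics/'+save,c['frame'])
    return c
def ray(c,u,v,z):
    K,R,t=map(np.array,(c['intrinsics'],c['R'],c['t']))
    d=R.T@np.linalg.inv(K)@np.array([u,v,1.]); o=-R.T@t.ravel()
    return o+d*(z-o[2])/d[2]
def proj(c,X):
    K,R,t=map(np.array,(c['intrinsics'],c['R'],c['t']))
    p=K@(R@np.array(X)+t.ravel()); return p[:2]/p[2]
E
python3 - <<'E'
from h import *
for n in ('scene','side','wrist'):
    c=cam(n,n+'0.png'); R=np.array(c['R']);print(n,-R.T@np.array(c['t']).ravel(),R[2],c['intrinsics'][0][0])
    
a=[cv2.imread(f'pics/{n}0.png') for n in('scene','side','wrist')]
np.savez('c0.npz')
s=ctrl.observe();print(s)
E
```

```text
pics
scene [ 1.20370646 -0.69591885  0.77633766] [-0.58681131  0.50295082 -0.63458093] 407.1885586087508
side [ 0.39482647 -0.6359896   0.68562133] [ 0.1777701   0.63716381 -0.74994671] 365.124213017256
wrist [ 0.27730898 -0.56512996  0.38388646] [-0.26222518 -0.08875642 -0.96091636] 311.30073547240715
{'time_s': 0.15, 'q': array([-1.24139616e+00,  3.53489163e-01,  1.63393529e+00, -2.05514663e-05,
        1.15519639e+00, -2.40914898e-03]), 'joint_velocities': array([ 0.00059489, -0.00054964, -0.00272408, -0.00224815, -0.00086231,
       -0.00054552]), 'effort': array([-2.19367961e-03, -5.94209540e+01, -3.34469247e+01,  6.96678017e-02,
        2.03964463e-02, -7.44691511e-05]), 'eef_pos': array([ 0.20345504, -0.59053621,  0.17994809]), 'tcp_rot': array([ 9.86268543e-01,  1.65148710e-01, -9.29511571e-05, -5.05705537e-04]), 'ft_force': array([-0.0641675 , -0.35607862,  0.59348708]), 'wrist_torque': array([-0.00661416, -0.01317377,  0.03460993]), 'finger_force': 0.0, 'width': 0.09189559881181736}
```

View pics/scene0.png

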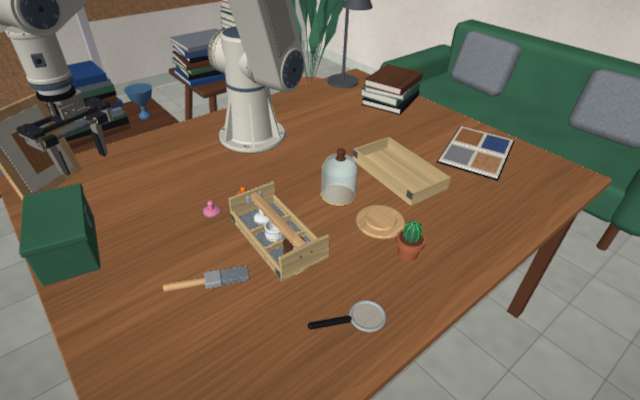

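View pics/side0.png

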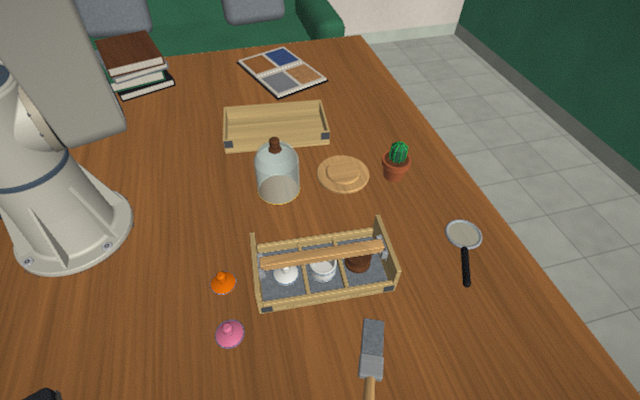

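Scene: bar over the crate. In the side view the pockets are cover (286,273), jar (322,270) and pedestal (358,262). Base is at (343,173), lid (275,125), dome (278,175), cactus (396,160).

Run:
```python
from h import *
c=cam('side'); 
im=c['frame'][95:315,205:415]; cv2.imwrite('pics/crop.png',cv2.resize(im,None,fx=2.7,fy=2.7,interpolation=cv2.INTER_CUBIC))
for n,u,v,z in [('bar l',262,258,.076),('bar r',383,246,.076),('cov knob',286,266,.05),('jar',322,263,.05),('base',343,172,.018),('lid',222,106,.046),('lid',323,102,.046),('lid',225,150,.0),('lid',329,144,.0),('dome knob',274,145,.16),('dome base',279,188,0),('cactus',396,175,0)]:
    print(n,ray(c,u,v,z).round(3))
```

```text
bar l [ 0.4   -0.237  0.076]
bar r [ 0.639 -0.271  0.076]
cov knob [ 0.444 -0.251  0.05 ]
jar [ 0.515 -0.263  0.05 ]
base [0.649 0.008 0.018]
lid [0.373 0.343 0.046]
lid [0.674 0.288 0.046]
lid [0.359 0.194 0.   ]
lid [0.653 0.146 0.   ]
dome knob [ 0.474 -0.01   0.16 ]
dome base [0.478 0.01  0.   ]
cactus [ 0.79  -0.022  0.   ]
```

View pics/crop.png

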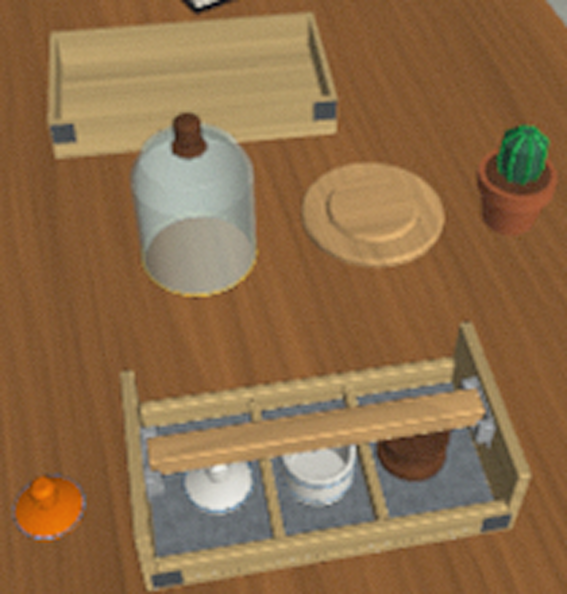

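Crop confirms: bar at yaw about -0.15 with centre near (0.518,-0.255); lid centre near (0.515,0.243); base near (0.649,0.008). Next is a planning helper, then move over the bar.

```bash
cat >> h.py <<'E'
from scipy.spatial.transform import Rotation as Ro
def to(x,y,z,yaw,s=None):
    """print shift (units of 12 cm, tool axes) and turn (units of 90deg about tool axes) to target"""
    s=s or ctrl.observe(); R=Ro.from_quat(s['tcp_rot'])
    T=Ro.from_euler('z',yaw)*Ro.from_euler('x',np.pi)
    tv=(R.inv()*T).as_rotvec()/(np.pi/2); sh=R.inv().apply(np.array([x,y,z])-s['eef_pos'])/.12
    print('turn',tv.round(4),'shift',sh.round(3)); return tv,sh
E
python3 - <<'E'
from h import *
to(.518,-.255,.20,-.15)
s=ctrl.observe(); s['tcp_rot']=(Ro.from_euler('z',-.15)*Ro.from_euler('x',np.pi)).as_quat(); s['eef_pos']=np.array([.2035,-.5905,.18]); to(.518,-.255,.20,-.15,s)
E
```

```text
turn [-5.000e-04  1.000e-04  3.067e-01] shift [ 3.389 -1.79  -0.165]
turn [0. 0. 0.] shift [ 2.174 -3.156 -0.167]
```

Call:
{"name": "apply_moves", "arguments": {
  "steps": [
    [[0,0,0.1,0.33,-0.18,-0.16,1],[0,0,0.2,0.66,-0.35,-0.16,1],[0,0,0.3067,1,-0.53,-0.16,1],[0,0,0.3067,1,-0.53,-0.16,1],[0,0,0.3067,1,-0.53,-0.16,1]]
  ]
}}

```text
time_s: 0.7
eef_pos: [0.2972, -0.4908, 0.1998]
tcp_rot: [0.997, -0.074, -0.0, 0.0]
ft_force: [-0.1, -0.5, 0.4]
width: 0.092
finger_force: 0.0
```

Call:
{"name": "apply_moves", "arguments": {
  "steps": [
    [[0,0,0,0.25,-0.37,0,1],[0,0,0,0.511,-0.741,0,1],[0,0,0,0.511,-0.741,0,1],[0,0,0,0.511,-0.741,0,1]]
  ]
}}

```text
time_s: 1.1
eef_pos: [0.3706, -0.4128, 0.1997]
tcp_rot: [0.997, -0.073, -0.0, 0.0]
ft_force: [-0.5, 0.1, -0.3]
width: 0.092
finger_force: 0.0
```

Call:
{"name": "apply_moves", "arguments": {
  "steps": [
    [[0,0,0,0.25,-0.37,0,1],[0,0,0,0.511,-0.741,0,1],[0,0,0,0.511,-0.741,0,1],[0,0,0,0.511,-0.741,0,1]]
  ]
}}

```text
time_s: 1.5
eef_pos: [0.4441, -0.3348, 0.1996]
tcp_rot: [0.997, -0.074, -0.0, 0.0]
ft_force: [-0.2, -0.4, 0.3]
width: 0.092
finger_force: 0.0
```

Call:
{"name": "apply_moves", "arguments": {
  "steps": [
    [[0,0,0,0.25,-0.37,0,0.6],[0,0,0,0.511,-0.741,0,0.6],[0,0,0,0.511,-0.741,0,0.6],[0,0,0,0.511,-0.741,0,0.6],[0,0,0,0.511,-0.741,0,0.6]]
  ]
}}

```text
time_s: 2.0
eef_pos: [0.5167, -0.2573, 0.1995]
tcp_rot: [0.997, -0.075, -0.0, 0.0]
ft_force: [-0.6, 0.2, -0.2]
width: 0.0559
finger_force: 0.0
```

Run:
```python
from h import *
c=cam('wrist','w1.png'); import pickle; pickle.dump(c,open('w1.pkl','wb'))
print(ctrl.observe()['eef_pos'],proj(c,[.518,-.255,.076]))
```

```text
[ 0.51665208 -0.25730093  0.19954049] [318.15967451 184.38877398]
```

View pics/w1.png

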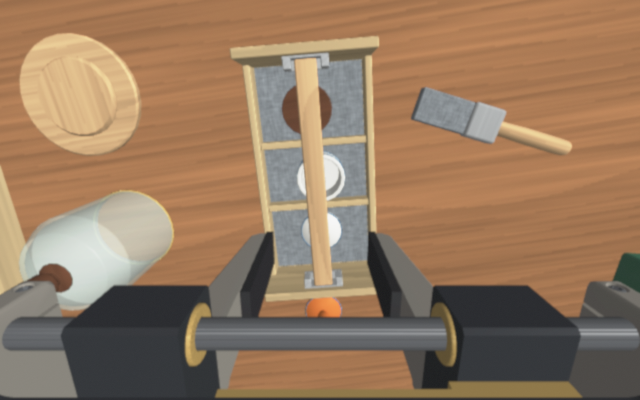

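Wrist view: bar runs from (306,58) to (323,284), slightly rotated in the view. Jar is at (321,177), cover (322,230), pedestal (306,108), base (80,94).

```bash
cat > m.py <<'E'
from h import *
import pickle
c=pickle.load(open('w1.pkl','rb'))
a,b=ray(c,306.5,58,.076),ray(c,323,284,.076); print('bar',a,b,(a+b)/2,np.linalg.norm(a-b),np.arctan2(*(a-b)[1::-1]))
hsv=cv2.cvtColor(c['frame'],cv2.COLOR_BGR2HSV)
# crate end board top corners z=.08
cr=[ray(c,*p,.08) for p in((232,50),(378,39))]; print('crate far top',cr,np.linalg.norm(cr[0]-cr[1]))
print('base ledge L,R,T,B',[ray(c,*p,.012).round(3) for p in((20,90),(140,103),(62,34),(97,153))])
print('base mid',[ray(c,*p,.018).round(3) for p in((38,96),(113,98),(72,55),(92,135))])
print('jar rim',ray(c,321,177,.05),'cov knob',ray(c,322,230,.04),'ped',ray(c,306,108,.046))
bm=(a+b)/2; y=np.arctan2(*(a-b)[1::-1])
to(bm[0],bm[1],.058,y)
E
python3 m.py
```

```text
bar [ 0.64371201 -0.26288178  0.076     ] [ 0.39711838 -0.24226487  0.076     ] [ 0.5204152  -0.25257333  0.076     ] 0.24745398622544942 -0.08341281728555626
crate far top [array([ 0.66059061, -0.19416106,  0.08      ]), array([ 0.64925695, -0.33213524,  0.08      ])] 0.13843889579265803
base ledge L,R,T,B [array([0.67 , 0.08 , 0.012]), array([ 0.634, -0.056,  0.012]), array([0.72 , 0.008, 0.012]), array([0.585, 0.016, 0.012])]
base mid [array([0.659, 0.057, 0.018]), array([ 0.644, -0.03 ,  0.018]), array([0.695, 0.001, 0.018]), array([0.607, 0.01 , 0.018])]
jar rim [ 0.52013865 -0.25848343  0.05      ] cov knob [ 0.45106516 -0.24934943  0.04      ] ped [ 0.59836348 -0.25358951  0.046     ]
turn [ 0.0003  0.0005 -0.0433] shift [ 0.026 -0.044  1.179]
```

Call:
{"name": "apply_moves", "arguments": {
  "steps": [
    [[0,0,-0.0433,0.026,-0.044,0.3,0.6],[0,0,-0.0433,0.026,-0.044,0.6,0.6],[0,0,-0.0433,0.026,-0.044,0.8,0.6],[0,0,-0.0433,0.026,-0.044,0.8,0.6]]
  ]
}}

```text
time_s: 2.45
eef_pos: [0.5185, -0.251, 0.1006]
tcp_rot: [0.999, -0.042, -0.003, -0.001]
ft_force: [0.5, -0.8, -0.3]
width: 0.0551
finger_force: 0.0
```

Run:
```python
from h import *
to(.5204,-.2526,.058,-.083)
c=cam('wrist','w2.png');print([proj(c,p) for p in([.5204,-.2526,.076],[.5204,-.2526+.011,.076],[.5204,-.2526-.011,.076])])
```

```text
turn [-0.0012  0.0037 -0.0004] shift [0.019 0.012 0.355]
[array([322.41417133, 212.24895764]), array([308.25015034, 213.3577607 ]), array([336.61153482, 211.13754442])]
```

View pics/w2.png

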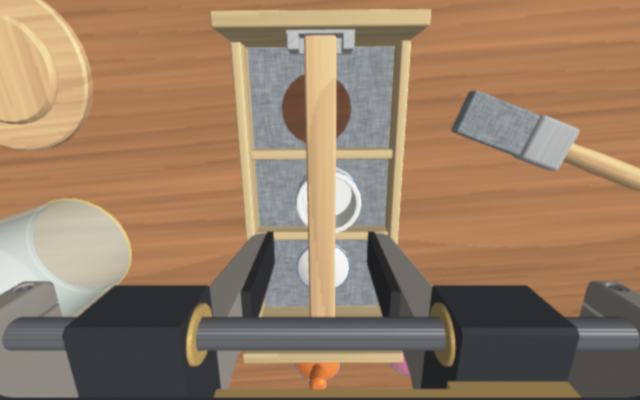

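The bar sits centred and aligned (columns 307-336), so I'll descend, grip and lift.

Call:
{"name": "apply_moves", "arguments": {
  "steps": [
    [[0,0,0,0.01,0.005,0.15,0.6],[0,0,0,0.01,0.005,0.3,0.6],[0,0,0,0.01,0.005,0.345,0.6],[0,0,0,0.01,0.005,0.345,0.6],[0,0,0,0.01,0.005,0.345,0],[0,0,0,0.01,0.005,0.345,0],[0,0,0,0.01,0.005,0.345,0],[0,0,0,0.01,0.005,0.345,0],[0,0,0,0.01,0.005,0.345,0]]
  ],
  "grip_force": 25
}}

```text
time_s: 3.4
eef_pos: [0.5232, -0.2514, 0.0625]
tcp_rot: [0.999, -0.041, 0.0, 0.0]
ft_force: [-0.2, -0.2, 0.5]
width: 0.0174
finger_force: 0.0
```

Call:
{"name": "apply_moves", "arguments": {
  "steps": [
    [[0,0,0,0,0,-0.1,0],[0,0,0,0,0,-0.3,0],[0,0,0,0,0,-0.6,0],[0,0,0,0,0,-0.9,0],[0,0,0,0,0,-1,0],[0,0,0,0,0,-1,0]]
  ]
}}

```text
time_s: 4.0
eef_pos: [0.5244, -0.2519, 0.1847]
tcp_rot: [0.999, -0.041, 0.002, 0.001]
ft_force: [0.2, 0.3, -0.7]
width: 0.0005
finger_force: 0.0
```

Call:
{"name": "apply_moves", "arguments": {
  "steps": [
    [[0,0,0,0,0,-0.3,0],[0,0,0,0,0,-0.6,0],[0,0,0,0,0,-0.6,0],[0,0,0,0,0,-0.6,0]]
  ]
}}

```text
time_s: 4.4
eef_pos: [0.5228, -0.2512, 0.2533]
tcp_rot: [0.999, -0.041, -0.0, -0.0]
ft_force: [-0.4, 0.5, -0.7]
width: 0.0008
finger_force: 0.0
```

Run:
```python
from h import *
import pickle
for n in('scene','side'): pickle.dump(cam(n,n+'3.png'),open(n+'3.pkl','wb'))
c=pickle.load(open('scene3.pkl','rb')); im=cv2.resize(c['frame'][110:300,220:450],None,fx=3.1,fy=3.1,interpolation=2); cv2.imwrite('pics/s3.png',im)
to(.515,.243,.25,-.083)
```

```text
turn [-0.0008  0.002   0.0007] shift [-0.395 -4.096  0.023]
```

View pics/s3.png

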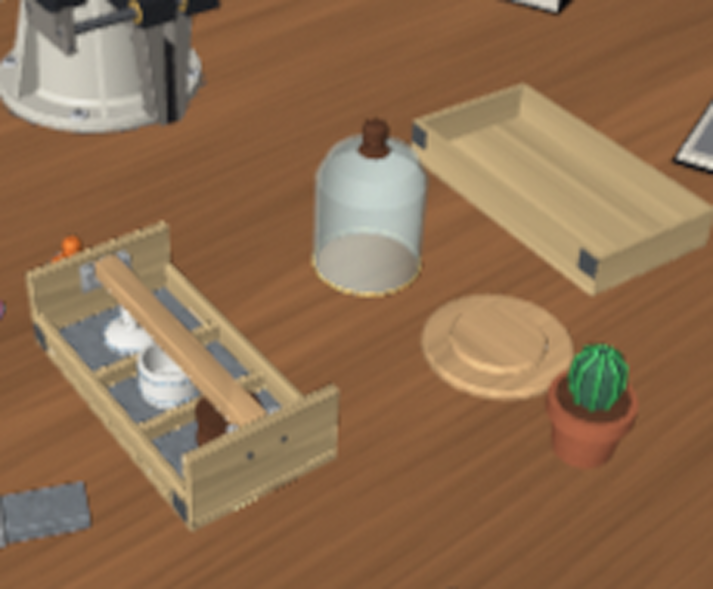

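The fingers closed on nothing: width is 0 and the bar is still in the crate. I'll check the bar's real height from two views.

Run:
```python
from h import *
import pickle
c=pickle.load(open('side3.pkl','rb')); w=cam('wrist'); pickle.dump(w,open('w3.pkl','wb'))
a=cv2.resize(c['frame'][210:315,245:405],None,fx=4.9,fy=2.8,interpolation=2); a=cv2.resize(c['frame'][210:315,245:405],(456,300),interpolation=2)
b=cv2.resize(w['frame'][0:300,180:440],(260,300)); cv2.imwrite('pics/v3.png',np.hstack([a,b]))
```

```text
(no output)
```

View pics/v3.png

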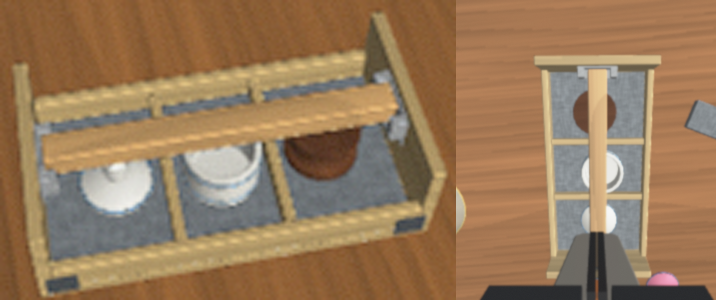

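The bar is still in the brackets and the gripper is fully shut. The tips closed too high, at 62 mm, with the pads above the bar's top. I'll retry lower, at about 55.5 mm; only the jar (50 mm tall) is under the middle.

Call:
{"name": "apply_moves", "arguments": {
  "steps": [
    [[0,0,0,0,0,0.1,0.6],[0,0,0,0,0,0.3,0.6],[0,0,0,0,0,0.6,0.6],[0,0,0,0,0,0.85,0.6],[0,0,0,0,0,0.85,0.6],[0,0,0,0,0,0.85,0.6],[0,0,0,0,0,0.85,0.6]]
  ]
}}

```text
time_s: 5.25
eef_pos: [0.5239, -0.2518, 0.1535]
tcp_rot: [0.999, -0.041, 0.001, 0.0]
ft_force: [-0.6, 0.2, 0.6]
width: 0.0539
finger_force: 0.0
```

Call:
{"name": "apply_moves", "arguments": {
  "steps": [
    [[0,0,0,-0.01,0,0.3,0.6],[0,0,0,-0.01,0,0.6,0.6],[0,0,0,-0.01,0,0.72,0.6],[0,0,0,-0.01,0,0.8,0.6],[0,0,0,-0.01,0,0.8,0.6],[0,0,0,-0.01,0,0.8,0.6]]
  ]
}}

```text
time_s: 5.85
eef_pos: [0.523, -0.2518, 0.0577]
tcp_rot: [0.999, -0.041, 0.001, 0.0]
ft_force: [0.4, -0.4, 0.3]
width: 0.0549
finger_force: 0.0
```

Call:
{"name": "apply_moves", "arguments": {
  "steps": [
    [[0,0,0,0,0,0,0],[0,0,0,0,0,0,0],[0,0,0,0,0,0,0],[0,0,0,0,0,0,0],[0,0,0,0,0,0,0],[0,0,0,0,0,0,0],[0,0,0,0,0,0,0],[0,0,0,0,0,0,0]]
  ]
}}

```text
time_s: 6.65
eef_pos: [0.5219, -0.2513, 0.0563]
tcp_rot: [0.999, -0.041, -0.0, -0.0]
ft_force: [1.6, -1.0, -0.1]
width: 0.0004
finger_force: 0.0
```

Run:
```python
from h import *
import pickle
s=ctrl.observe()['eef_pos']; o=[]
for n,w,h in(('side',160,140),('scene',160,140)):
    c=cam(n); u,v=proj(c,s).astype(int); print(n,proj(c,s), -np.array(c['R']).T@np.array(c['t']).ravel()); pickle.dump(c,open(n+'4.pkl','wb'))
    o.append(cv2.resize(c['frame'][v-70:v+70,u-80:u+80],(400,350),interpolation=2))
cv2.imwrite('pics/v4.png',np.hstack(o))
```

```text
side [323.71946793 255.90597568] [ 0.39482647 -0.6359896   0.68562133]
scene [276.77474546 222.56345018] [ 1.20370646 -0.69591885  0.77633766]
```

View pics/v4.png

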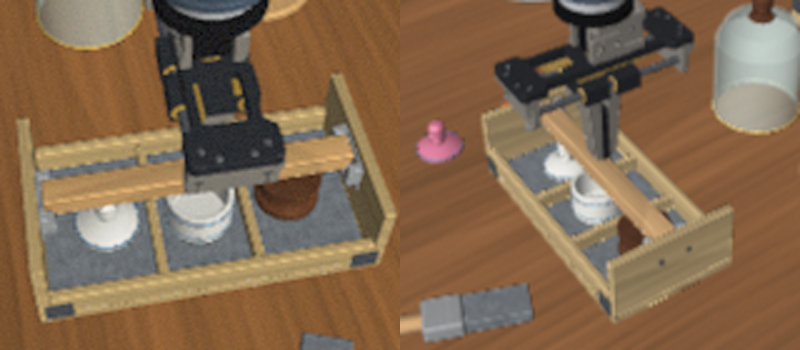

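The scene panel shows the shut fingertips resting at about bar-top height, at (603,157) in the panel instead of the expected (600,175). I'll check where the tips really are along the tool axis, using the wrist and scene images.

Run:
```python
from h import *
import pickle
s=ctrl.observe(); p=np.array(s['eef_pos']); print(p)
c=pickle.load(open('scene4.pkl','rb')); w=cam('wrist'); 
for d in(0,.01,.02,.03): print(d,'scene panel',(proj(c,p+[0,0,d])-[276-80,222-70])*2.5+[400,0],'wrist',proj(w,p+[0,0,d]))
w2=dict(w); 
a=w['frame'][120:330,220:420]; b=c['frame'][150:250,220:330]
cv2.imwrite('pics/v5.png',np.hstack([cv2.resize(a,(400,420)),cv2.resize(b,(400,420),interpolation=2)]))
for d in(0,.01,.02,.03): print('b px',(proj(c,p+[0,0,d])-[220,150])*[400/110,4.2]+[400,0],'a',(proj(w,p+[0,0,d])-[220,120])*2)
```

```text
[ 0.52186995 -0.25121818  0.05623758]
0 scene panel [601.96186565 176.38662807] wrist [320.46828137 226.34193258]
0.01 scene panel [601.5668046  169.29714602] wrist [320.46720418 231.70854911]
0.02 scene panel [601.16704902 162.12341916] wrist [320.4660227  237.59478732]
0.03 scene panel [600.76251471 154.86393689] wrist [320.464721  244.0799551]
b px [606.48998641 304.72953515] a [200.93656273 212.68386516]
b px [605.91535215 292.81920531] a [200.93440836 223.41709823]
b px [605.33388948 280.76734419] a [200.93204539 235.18957465]
b px [604.74547594 268.57141397] a [200.92944199 248.1599102 ]
```

View pics/v5.png

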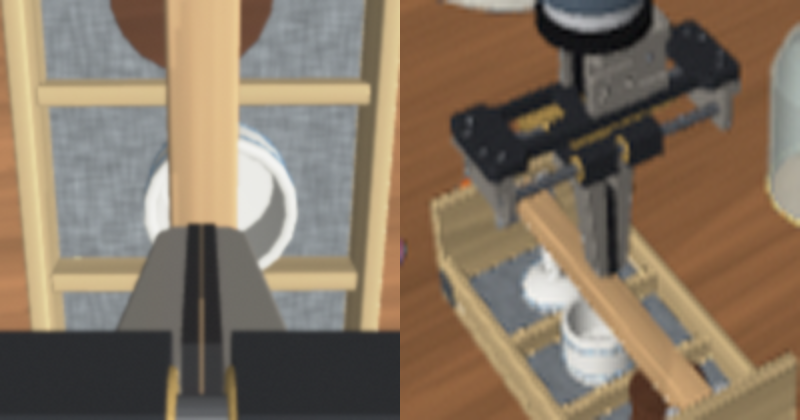

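The tips show about 20–25 mm short of the reported TCP in both views, while the camera poses agree with known sizes. A gentle touch on the bar's top (76 mm) with shut fingers will settle the offset.

Call:
{"name": "apply_moves", "arguments": {
  "steps": [
    [[0,0,0,0,0,0.012,0],[0,0,0,0,0,0.012,0],[0,0,0,0,0,0.012,0]]
  ]
}}

```text
time_s: 7.1
eef_pos: [0.5219, -0.2512, 0.0548]
tcp_rot: [0.999, -0.041, -0.0, -0.0]
ft_force: [0.3, 0.8, -0.5]
width: 0.0004
finger_force: 0.0
```

Call:
{"name": "apply_moves", "arguments": {
  "steps": [
    [[0,0,0,0,0,0.012,0],[0,0,0,0,0,0.012,0],[0,0,0,0,0,0.012,0]]
  ]
}}

```text
time_s: 7.4
eef_pos: [0.5218, -0.2512, 0.0533]
tcp_rot: [0.999, -0.041, -0.0, -0.0]
ft_force: [0.5, -1.4, -0.2]
width: 0.0006
finger_force: 0.0
```

Call:
{"name": "apply_moves", "arguments": {
  "steps": [
    [[0,0,0,0,0,0.012,0],[0,0,0,0,0,0.012,0],[0,0,0,0,0,0.012,0]]
  ]
}}

```text
time_s: 7.7
eef_pos: [0.5219, -0.2512, 0.0519]
tcp_rot: [0.999, -0.041, -0.0, -0.0]
ft_force: [0.7, -0.5, 0.1]
width: 0.0006
finger_force: 0.0
```

Call:
{"name": "apply_moves", "arguments": {
  "steps": [
    [[0,0,0,0,0,0.012,0],[0,0,0,0,0,0.012,0],[0,0,0,0,0,0.012,0]]
  ]
}}

```text
time_s: 8.0
eef_pos: [0.5218, -0.2512, 0.0505]
tcp_rot: [0.999, -0.041, -0.0, -0.0]
ft_force: [-1.0, 0.3, -0.5]
width: 0.0001
finger_force: 0.0
```

Call:
{"name": "apply_moves", "arguments": {
  "steps": [
    [[0,0,0,0,0,0.012,0],[0,0,0,0,0,0.017,0],[0,0,0,0,0,0.017,0]]
  ]
}}

```text
time_s: 8.3
eef_pos: [0.5218, -0.2512, 0.0483]
tcp_rot: [0.999, -0.041, -0.0, -0.0]
ft_force: [0.0, 0.1, 0.8]
width: 0.0003
finger_force: 0.0
```

Call:
{"name": "apply_moves", "arguments": {
  "steps": [
    [[0,0,0,0,0,0.012,0],[0,0,0,0,0,0.017,0],[0,0,0,0,0,0.017,0]]
  ]
}}

```text
time_s: 8.6
eef_pos: [0.5218, -0.2512, 0.0463]
tcp_rot: [0.999, -0.041, -0.0, -0.0]
ft_force: [1.1, 0.3, -0.5]
width: 0.0003
finger_force: 0.0
```

Run:
```python
from h import *
c=cam('scene'); s=ctrl.observe(); p=s['eef_pos']; print(p,s['ft_force'])
w=cam('wrist'); b=c['frame'][180:240,240:320]
for d in(0,.01,.02,.03,.04): print('b',(proj(c,p+[0,0,d])-[240,180])*7)
a=cv2.cvtColor(w['frame'],cv2.COLOR_BGR2HSV); 
print([ (v,a[v,318].tolist(),a[v,300].tolist()) for v in range(205,250,4)])
cv2.imwrite('pics/v6.png',cv2.resize(b,(560,420),interpolation=2))
```

```text
[ 0.52186357 -0.25122672  0.0463477 ] [-0.31803912 -0.3305759  -0.24394931]
b [258.54646612 317.28703614]
b [257.45290347 297.66570383]
b [256.34642184 277.81257182]
b [255.22679096 257.72350811]
b [254.09377501 237.39428188]
[(205, [17, 98, 218], [90, 9, 149]), (209, [16, 98, 217], [30, 6, 231]), (213, [16, 99, 217], [30, 3, 238]), (217, [17, 98, 216], [30, 4, 234]), (221, [16, 99, 217], [30, 4, 236]), (225, [16, 97, 216], [30, 5, 233]), (229, [16, 98, 215], [30, 4, 233]), (233, [10, 17, 46], [30, 4, 233]), (237, [0, 6, 43], [18, 23, 113]), (241, [0, 0, 43], [20, 21, 110]), (245, [0, 6, 43], [21, 23, 110]), (249, [165, 12, 44], [18, 23, 112])]
```

View pics/v6.png

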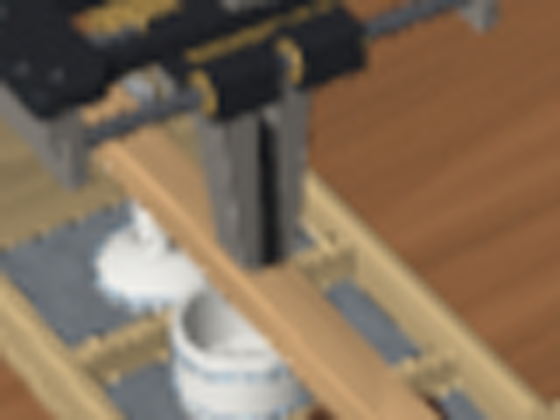

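Call:
{"name": "apply_moves", "arguments": {
  "steps": [
    [[0,0,0,0,0,0.012,0],[0,0,0,0,0,0.017,0],[0,0,0,0,0,0.017,0]]
  ]
}}

```text
time_s: 9.0
eef_pos: [0.5218, -0.2512, 0.0443]
tcp_rot: [0.999, -0.041, -0.0, -0.0]
ft_force: [0.3, -0.3, 0.3]
width: 0.0004
finger_force: 0.0
```

Call:
{"name": "apply_moves", "arguments": {
  "steps": [
    [[0,0,0,0,0,0.012,0],[0,0,0,0,0,0.017,0],[0,0,0,0,0,0.017,0]]
  ]
}}

```text
time_s: 9.3
eef_pos: [0.5219, -0.2513, 0.0423]
tcp_rot: [0.999, -0.041, -0.0, -0.0]
ft_force: [0.3, 0.0, 0.1]
width: 0.0008
finger_force: 0.0
```

Call:
{"name": "apply_moves", "arguments": {
  "steps": [
    [[0,0,0,0,0,0.012,0],[0,0,0,0,0,0.017,0],[0,0,0,0,0,0.017,0]]
  ]
}}

```text
time_s: 9.6
eef_pos: [0.522, -0.2513, 0.0422]
tcp_rot: [0.999, -0.041, 0.0, 0.0]
ft_force: [-6.2, 3.3, 20.8]
width: 0.0005
finger_force: 10.8
```

Call:
{"name": "apply_moves", "arguments": {
  "steps": [
    [[0,0,0,0,0,0.012,0],[0,0,0,0,0,0.017,0],[0,0,0,0,0,0.017,0]]
  ]
}}

```text
time_s: 9.9
eef_pos: [0.5221, -0.2514, 0.0421]
tcp_rot: [0.999, -0.041, 0.0, 0.0]
ft_force: [-13.1, 6.4, 42.7]
width: 0.0003
finger_force: 21.2
```

Contact comes at a reported z of 42.3 mm, so the true tip is 34 mm above the reported TCP, which agrees with the images. I'll use a true tip height of reported + 0.034 from here. Now retract, open, descend to a true 58 mm and grip.

Call:
{"name": "apply_moves", "arguments": {
  "steps": [
    [[0,0,0,0,0,-0.1,0],[0,0,0,0,0,-0.2,0.6],[0,0,0,0,0,-0.2,0.6],[0,0,0,0,0,-0.2,0.6],[0,0,0,0,0,-0.2,0.6],[0,0,0,0,0,-0.2,0.6],[0,0,0,0,0,-0.2,0.6],[0,0,0,0,0,0,0.6],[0,0,0,0,0,0.114,0.6],[0,0,0,0,0,0.114,0.6],[0,0,0,0,0,0.114,0.6]]
  ]
}}

```text
time_s: 11.0
eef_pos: [0.5216, -0.2511, 0.0243]
tcp_rot: [0.999, -0.041, -0.001, -0.0]
ft_force: [-0.2, -0.3, -0.0]
width: 0.0554
finger_force: 0.0
```

Call:
{"name": "apply_moves", "arguments": {
  "steps": [
    [[0,0,0,0,0,0,0],[0,0,0,0,0,0,0],[0,0,0,0,0,0,0],[0,0,0,0,0,0,0],[0,0,0,0,0,0,0],[0,0,0,0,0,0,0],[0,0,0,0,0,0,0],[0,0,0,0,0,0,0]]
  ]
}}

```text
time_s: 11.8
eef_pos: [0.5221, -0.2514, 0.0249]
tcp_rot: [0.999, -0.041, 0.0, 0.0]
ft_force: [-1.2, 1.1, 5.9]
width: 0.0218
finger_force: 25.0
```

Call:
{"name": "apply_moves", "arguments": {
  "steps": [
    [[0,0,0,0,0,-0.05,0],[0,0,0,0,0,-0.15,0],[0,0,0,0,0,-0.4,0],[0,0,0,0,0,-0.7,0],[0,0,0,0,0,-0.7,0],[0,0,0,0,0,-0.7,0]]
  ]
}}

```text
time_s: 12.4
eef_pos: [0.5224, -0.2515, 0.1098]
tcp_rot: [0.999, -0.041, 0.001, 0.0]
ft_force: [-1.2, 0.2, -1.5]
width: 0.022
finger_force: 25.0
```

Call:
{"name": "apply_moves", "arguments": {
  "steps": [
    [[0,0,0,0,0,-0.3,0],[0,0,0,0,0,-0.7,0],[0,0,0,0,0,-0.7,0],[0,0,0,0,0,-0.7,0]]
  ]
}}

```text
time_s: 12.8
eef_pos: [0.5219, -0.2512, 0.1925]
tcp_rot: [0.999, -0.041, 0.0, 0.0]
ft_force: [0.1, 1.1, -1.9]
width: 0.0218
finger_force: 25.0
```

Run:
```python
from h import *
import pickle
c=pickle.load(open('side3.pkl','rb')); s=pickle.load(open('scene3.pkl','rb'))
A=[ray(c,u/2.7+205,v/2.7+95,.046)[:2].round(3) for u,v in((50,33),(313,16),(337,103),(52,127))]
B=[ray(s,u/3.1+220,v/3.1+110,.046)[:2].round(3) for u,v in((523,85),(712,208),(595,258),(412,123))]
for Q in(A,B): Q=np.array(Q);print(Q.tolist(),Q.mean(0),np.linalg.norm(np.roll(Q,-1,0)-Q,axis=1).round(3))
o=ctrl.observe(); print(o['width'],o['finger_force']); to(.515,.243,.19,-.083,o)
```

```text
[[0.377, 0.336], [0.669, 0.295], [0.651, 0.137], [0.363, 0.172]] [0.515 0.235] [0.295 0.159 0.29  0.165]
[[0.384, 0.336], [0.672, 0.305], [0.653, 0.145], [0.366, 0.176]] [0.51875 0.2405 ] [0.29  0.161 0.289 0.161]
0.021799743934199464 24.99466985464096
turn [ 0.0001 -0.0002  0.0006] shift [-0.394 -4.1    0.02 ]
```

Call:
{"name": "apply_moves", "arguments": {
  "steps": [
    [[0,0,0,-0.03,-0.2,0,0],[0,0,0,-0.06,-0.5,0,0],[0,0,0,-0.075,-0.812,0,0],[0,0,0,-0.075,-0.812,0,0]]
  ]
}}

```text
time_s: 13.2
eef_pos: [0.519, -0.1496, 0.1901]
tcp_rot: [0.999, -0.04, -0.002, -0.001]
ft_force: [0.3, -1.0, -1.0]
width: 0.0216
finger_force: 25.0
```

Call:
{"name": "apply_moves", "arguments": {
  "steps": [
    [[0,0,0,-0.04,-0.4,0,0],[0,0,0,-0.075,-0.812,0,0],[0,0,0,-0.075,-0.812,0,0]]
  ]
}}

```text
time_s: 13.5
eef_pos: [0.5184, -0.0514, 0.1906]
tcp_rot: [0.999, -0.039, -0.002, -0.001]
ft_force: [0.5, -0.0, -2.6]
width: 0.0218
finger_force: 25.0
```

Call:
{"name": "apply_moves", "arguments": {
  "steps": [
    [[0,0,0,-0.04,-0.4,0,0],[0,0,0,-0.075,-0.812,0,0],[0,0,0,-0.075,-0.812,0,0]]
  ]
}}

```text
time_s: 13.8
eef_pos: [0.518, 0.0459, 0.191]
tcp_rot: [0.999, -0.039, -0.001, -0.001]
ft_force: [-1.0, -0.8, -0.7]
width: 0.0217
finger_force: 25.0
```

Call:
{"name": "apply_moves", "arguments": {
  "steps": [
    [[0,0,0,-0.04,-0.4,0,0],[0,0,0,-0.075,-0.812,0,0],[0,0,0,-0.075,-0.812,0,0]]
  ]
}}

```text
time_s: 14.1
eef_pos: [0.5176, 0.1433, 0.1912]
tcp_rot: [0.999, -0.039, -0.001, -0.0]
ft_force: [0.4, -1.2, -1.5]
width: 0.022
finger_force: 25.0
```

Call:
{"name": "apply_moves", "arguments": {
  "steps": [
    [[0,0,0.01,-0.04,-0.4,0,0],[0,0,0.02,-0.07,-0.812,0,0],[0,0,0.02,-0.07,-0.812,0,0],[0,0,0.02,-0.07,-0.812,0,0]]
  ]
}}

```text
time_s: 14.5
eef_pos: [0.5172, 0.237, 0.1911]
tcp_rot: [0.998, -0.056, -0.001, 0.001]
ft_force: [0.2, -1.1, -1.7]
width: 0.0216
finger_force: 25.0
```

Run:
```python
from h import *
c=cam('wrist','w7.png'); print(ctrl.observe()['eef_pos']); to(.518,.238,.08,-.115); print([proj(c,[*p,.046]).round() for p in((.38,.336),(.671,.3),(.652,.141),(.365,.174))])
```

```text
[0.51727612 0.23628148 0.19132648]
turn [0.0013 0.0011 0.0013] shift [ 0.006 -0.017  0.928]
[array([255., 293.]), array([242.,  40.]), array([399.,  42.]), array([383., 291.])]
```

View pics/w7.png

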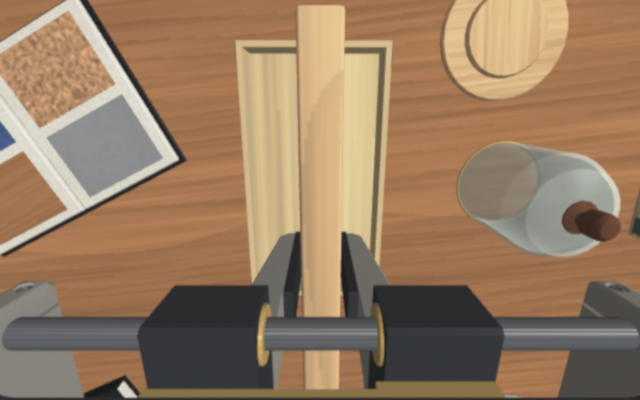

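Wrist view: lid's far corners are at (237,42) and (392,42), about 6 px left of prediction, so the lid's y is about 0.243 and it is aligned with the bar. Lower in.

Call:
{"name": "apply_moves", "arguments": {
  "steps": [
    [[0,0,0,0,-0.05,0.3,0],[0,0,0,0,-0.05,0.6,0],[0,0,0,0,-0.05,0.9,0],[0,0,0,0,-0.05,0.9,0],[0,0,0,0,-0.05,0.9,0]]
  ]
}}

```text
time_s: 15.05
eef_pos: [0.5182, 0.2423, 0.0847]
tcp_rot: [0.998, -0.057, -0.001, 0.001]
ft_force: [0.7, -0.2, -0.5]
width: 0.0217
finger_force: 25.0
```

Call:
{"name": "apply_moves", "arguments": {
  "steps": [
    [[0,0,0,0,0,0.2,0],[0,0,0,0,0,0.45,0],[0,0,0,0,0,0.7,0],[0,0,0,0,0,0.8,0],[0,0,0,0,0,0.84,0],[0,0,0,0,0,0.86,0],[0,0,0,0,0,0.87,0],[0,0,0,0,0,0.87,0]]
  ]
}}

```text
time_s: 15.85
eef_pos: [0.519, 0.2443, -0.0187]
tcp_rot: [0.998, -0.057, 0.001, -0.0]
ft_force: [-0.4, -0.2, -1.6]
width: 0.0216
finger_force: 25.0
```

Call:
{"name": "apply_moves", "arguments": {
  "steps": [
    [[0,0,0,0,0,0.02,0],[0,0,0,0,0,0.04,0],[0,0,0,0,0,0.048,0],[0,0,0,0,0,0.048,0]]
  ]
}}

```text
time_s: 16.25
eef_pos: [0.5183, 0.244, -0.0251]
tcp_rot: [0.998, -0.057, 0.0, -0.0]
ft_force: [-2.3, -1.7, 5.9]
width: 0.0218
finger_force: 25.0
```

Call:
{"name": "apply_moves", "arguments": {
  "steps": [
    [[0,0,0,0,0,0,0.3],[0,0,0,0,0,0,0.5],[0,0,0,0,0,0,0.5],[0,0,0,0,0,0,0.5],[0,0,0,0,0,0,0.5],[0,0,0,0,0,0,0.5],[0,0,0,0,0,-0.2,0.5],[0,0,0,0,0,-0.5,0.5],[0,0,0,0,0,-0.9,0.5],[0,0,0,0,0,-0.9,0.5]]
  ]
}}

```text
time_s: 17.25
eef_pos: [0.5221, 0.2457, 0.0883]
tcp_rot: [0.998, -0.057, 0.004, -0.002]
ft_force: [0.8, 0.3, -0.5]
width: 0.0464
finger_force: 0.0
```

Call:
{"name": "apply_moves", "arguments": {
  "steps": [
    [[0,0,0,0,0,-0.4,0.5],[0,0,0,0,0,-0.9,0.5],[0,0,0,0,0,-0.9,0.5],[0,0,0,0,0,-0.9,0.5],[0,0,0,0,0,-0.9,0.5]]
  ]
}}

```text
time_s: 17.75
eef_pos: [0.5174, 0.2435, 0.1889]
tcp_rot: [0.998, -0.057, -0.001, 0.0]
ft_force: [-0.1, -0.9, -1.2]
width: 0.0459
finger_force: 0.0
```

Run:
```python
from h import *
import pickle
w=cam('wrist','w8.png'); c=cam('side','side8.png'); pickle.dump((w,c),open('8.pkl','wb'))
s=cam('scene');cv2.imwrite('pics/v8.png',np.hstack([cv2.resize(w['frame'],(480,300)),cv2.resize(c['frame'][60:210,190:350],(320,300))]))
to(.598,-.2586,.1,-.083)
```

```text
turn [ 0.0011  0.0019 -0.0193] shift [1.145 4.079 0.74 ]
```

View pics/v8.png

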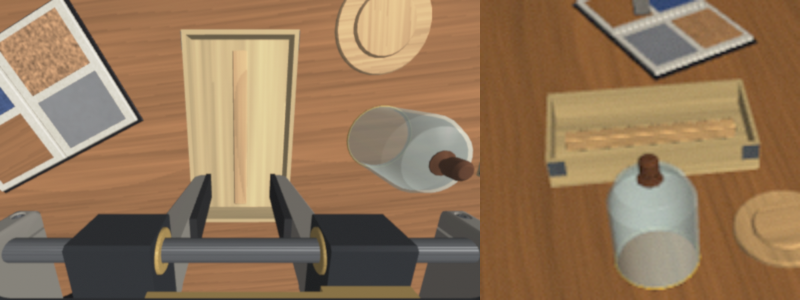

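Bar lies flat in the lid. Its contact height also confirmed the 34 mm offset. Next, go back over the crate and measure the base, dome and parts by mask.

Call:
{"name": "apply_moves", "arguments": {
  "steps": [
    [[0,0,-0.01,0.08,0.4,0,0.75],[0,0,-0.0193,0.17,0.81,0,0.75],[0,0,-0.0193,0.17,0.81,0,0.75]]
  ]
}}

```text
time_s: 18.2
eef_pos: [0.5268, 0.1403, 0.1889]
tcp_rot: [0.999, -0.043, -0.001, 0.001]
ft_force: [-0.2, 1.1, -0.8]
width: 0.0677
finger_force: 0.0
```

Call:
{"name": "apply_moves", "arguments": {
  "steps": [
    [[0,0,0,0.08,0.4,0,0.75],[0,0,0,0.17,0.81,0,0.75],[0,0,0,0.17,0.81,0,0.75]]
  ]
}}

```text
time_s: 18.5
eef_pos: [0.5396, 0.0423, 0.1893]
tcp_rot: [0.999, -0.043, -0.001, 0.001]
ft_force: [-0.5, -0.7, 0.7]
width: 0.0688
finger_force: 0.0
```

Call:
{"name": "apply_moves", "arguments": {
  "steps": [
    [[0,0,0,0.08,0.4,0,0.75],[0,0,0,0.17,0.81,0,0.75],[0,0,0,0.17,0.81,0,0.75]]
  ]
}}

```text
time_s: 18.8
eef_pos: [0.5523, -0.0557, 0.1895]
tcp_rot: [0.999, -0.043, -0.0, 0.001]
ft_force: [0.3, 0.1, -0.6]
width: 0.0686
finger_force: 0.0
```

Call:
{"name": "apply_moves", "arguments": {
  "steps": [
    [[0,0,0,0.08,0.4,0,0.75],[0,0,0,0.17,0.81,0,0.75],[0,0,0,0.17,0.81,0,0.75]]
  ]
}}

```text
time_s: 19.1
eef_pos: [0.5648, -0.1538, 0.1895]
tcp_rot: [0.999, -0.043, -0.0, 0.0]
ft_force: [0.6, 0.2, -0.2]
width: 0.0691
finger_force: 0.0
```

Call:
{"name": "apply_moves", "arguments": {
  "steps": [
    [[0,0,0,0.08,0.4,0.2,0.75],[0,0,0,0.17,0.81,0.5,0.75],[0,0,0,0.17,0.81,0.5,0.75],[0,0,0,0.17,0.81,0.5,0.75],[0,0,0,0.17,0.81,0.5,0.75]]
  ]
}}

```text
time_s: 19.6
eef_pos: [0.5767, -0.2473, 0.1304]
tcp_rot: [0.999, -0.041, -0.0, -0.001]
ft_force: [-0.2, -0.8, -0.2]
width: 0.0693
finger_force: 0.0
```

```bash
cat >> h.py <<'E'
def blob(c,box,lo,hi,name=None):
    """largest HSV blob in box (u0,v0,u1,v1): returns contour"""
    u0,v0,u1,v1=box; m=cv2.inRange(cv2.cvtColor(c['frame'][v0:v1,u0:u1],cv2.COLOR_BGR2HSV),lo,hi)
    m=cv2.morphologyEx(m,cv2.MORPH_OPEN,np.ones((3,3)))
    k=max(cv2.findContours(m,0,1)[0],key=cv2.contourArea); return cv2.convexHull(k)[:,0]+[u0,v0]
def circ(c,k,z):
    P=np.array([ray(c,*p,z)[:2] for p in k],np.float32)*1000
    (e,d,a)=cv2.fitEllipse(P); (o,r)=cv2.minEnclosingCircle(P)
    return 'ellipse',np.round(e,1),np.round(d,1),'minc',np.round(o,1),round(r*2,1)
E
python3 - <<'E'
from h import *
import pickle
w8,s8=pickle.load(open('8.pkl','rb')); w1=pickle.load(open('w1.pkl','rb'))
print('base w1',circ(w1,blob(w1,(0,20,160,170),(12,40,180),(25,125,255)),.012))
print('base s8',circ(s8,blob(s8,(310,145,378,200),(12,40,160),(25,150,255)),.012))
for p in((343,160),(300,250),(330,172)): print(cv2.cvtColor(s8['frame'],cv2.COLOR_BGR2HSV)[p[1],p[0]])
w=cam('wrist','w9.png'); pickle.dump(w,open('w9.pkl','wb')); print(ctrl.observe()['eef_pos'])
for n,lo,hi,zz in(('ped',(0,80,20),(14,255,120),.046),):
    k=blob(w,(200,0,440,270),lo,hi); print(n,k.min(0),k.max(0),circ(w,k,zz))
m=cv2.inRange(cv2.cvtColor(w['frame'],cv2.COLOR_BGR2HSV),(0,0,170),(179,40,255)); m[280:]=0
n,l,st,ce=cv2.connectedComponentsWithStats(m); print([(s.tolist(),q.round()) for s,q in zip(st,ce) if s[4]>80])
print([proj(w,p).round() for p in([.598,-.259,.046],[.5204,-.2526,.05],[.4427,-.246,.05])])
E
```

```text
base w1 ('ellipse', array([652.6,  12.6]), array([136.7, 144. ]), 'minc', array([651.7,  12.5]), 144.6)
base s8 ('ellipse', array([651.1,  10.1]), array([134.5, 144.1]), 'minc', array([651.8,  10. ]), 144.5)
[ 16 122 182]
[ 20 111 172]
[ 16 123 187]
[ 0.57704479 -0.24730938  0.13111024]
ped [298 142] [354 200] ('ellipse', array([ 598.4, -253.9]), array([52.9, 56.4]), 'minc', array([ 598.7, -254.1]), 56.5)
[([0, 0, 640, 400, 249594], array([320., 199.])), ([303, 118, 56, 15, 672], array([329., 125.])), ([507, 174, 44, 44, 1127], array([529., 195.])), ([308, 215, 57, 61, 2155], array([335., 245.])), ([45, 243, 112, 37, 2443], array([108., 266.]))]
[array([331., 172.]), array([331., 250.]), array([330., 317.])]
```

Run:
```python
from h import *
to(.5985,-.254,-.021,-.083)
```

```text
turn [-0.0004 -0.0002  0.0005] shift [0.182 0.042 1.268]
```

Call:
{"name": "apply_moves", "arguments": {
  "steps": [
    [[0,0,0,0.18,0.042,0.2,0.72],[0,0,0,0.182,0.042,0.5,0.72],[0,0,0,0.182,0.042,0.7,0.72],[0,0,0,0.182,0.042,0.7,0.72],[0,0,0,0.182,0.042,0.7,0.72]]
  ]
}}

```text
time_s: 20.15
eef_pos: [0.5986, -0.2549, 0.0478]
tcp_rot: [0.999, -0.041, 0.0, 0.0]
ft_force: [0.0, -0.7, -0.1]
width: 0.066
finger_force: 0.0
```

Call:
{"name": "apply_moves", "arguments": {
  "steps": [
    [[0,0,0,0,0,0.15,0.72],[0,0,0,0,0,0.3,0.72],[0,0,0,0,0,0.45,0.72],[0,0,0,0,0,0.53,0.72],[0,0,0,0,0,0.56,0.72],[0,0,0,0,0,0.56,0.72],[0,0,0,0,0,0.56,0.72]]
  ]
}}

```text
time_s: 20.85
eef_pos: [0.5987, -0.2563, -0.0195]
tcp_rot: [0.999, -0.041, 0.001, 0.0]
ft_force: [-0.4, -0.5, 0.4]
width: 0.0665
finger_force: 0.0
```

Call:
{"name": "apply_moves", "arguments": {
  "steps": [
    [[0,0,0,0,0,0,0.5],[0,0,0,0,0,0,0.5],[0,0,0,0,0,0,0.5],[0,0,0,0,0,0,0.5],[0,0,0,0,0,0,0.5],[0,0,0,0,0,0,0.5]]
  ],
  "grip_force": 15
}}

```text
time_s: 21.45
eef_pos: [0.5984, -0.2562, -0.02]
tcp_rot: [0.999, -0.042, 0.0, 0.0]
ft_force: [-0.5, 0.5, 6.7]
width: 0.0547
finger_force: 15.0
```

Call:
{"name": "apply_moves", "arguments": {
  "steps": [
    [[0,0,0,0,0,-0.05,0.5],[0,0,0,0,0,-0.2,0.5],[0,0,0,0,0,-0.5,0.5],[0,0,0,0,0,-0.8,0.5],[0,0,0,0,0,-0.9,0.5],[0,0,0,0,0,-0.9,0.5],[0,0,0,0,0,-0.9,0.5]]
  ]
}}

```text
time_s: 22.15
eef_pos: [0.5971, -0.2557, 0.0861]
tcp_rot: [0.999, -0.042, -0.001, -0.0]
ft_force: [-0.4, -1.0, -1.0]
width: 0.055
finger_force: 15.0
```

Run:
```python
from h import *
print(ctrl.observe()['width'],ctrl.observe()['finger_force']); to(.652,.0112,-.011,-.083)
```

```text
0.05495613156559275 14.987233447959625
turn [-0.0003  0.0008 -0.    ] shift [ 0.272 -2.254  0.81 ]
```

Call:
{"name": "apply_moves", "arguments": {
  "steps": [
    [[0,0,0,0.03,-0.2,0,0.5],[0,0,0,0.06,-0.5,0,0.5],[0,0,0,0.09,-0.75,0,0.5],[0,0,0,0.09,-0.75,0,0.5]]
  ]
}}

```text
time_s: 22.55
eef_pos: [0.6151, -0.1637, 0.0848]
tcp_rot: [0.999, -0.04, -0.002, -0.001]
ft_force: [-0.4, -0.8, -0.2]
width: 0.0551
finger_force: 15.0
```

Call:
{"name": "apply_moves", "arguments": {
  "steps": [
    [[0,0,0,0.04,-0.35,0,0.5],[0,0,0,0.09,-0.75,0,0.5],[0,0,0,0.09,-0.75,0,0.5],[0,0,0,0.09,-0.75,0,0.5]]
  ]
}}

```text
time_s: 22.95
eef_pos: [0.6334, -0.0781, 0.0856]
tcp_rot: [0.999, -0.04, -0.001, 0.0]
ft_force: [-0.5, -0.0, -0.1]
width: 0.055
finger_force: 15.0
```

Call:
{"name": "apply_moves", "arguments": {
  "steps": [
    [[0,0,0,0.04,-0.35,0,0.5],[0,0,0,0.07,-0.65,0,0.5],[0,0,0,0.09,-0.75,0,0.5],[0,0,0,0.09,-0.75,0,0.5],[0,0,0,0.09,-0.75,0,0.5],[0,0,0,0.09,-0.75,0,0.5]]
  ]
}}

```text
time_s: 23.55
eef_pos: [0.6521, 0.0084, 0.087]
tcp_rot: [0.999, -0.042, -0.0, 0.0]
ft_force: [-0.1, 0.2, -1.0]
width: 0.0549
finger_force: 15.0
```

Run:
```python
from h import *
import pickle
w=cam('wrist','w10.png'); s=ctrl.observe(); print(s['eef_pos'],s['width']); to(.652,.0112,-.011,-.083)
k=blob(w,(150,0,500,300),(12,40,180),(25,125,255)); print(k.min(0),k.max(0),circ(w,k,.012))
# held pedestal: top rim at tip+.032
zt=s['eef_pos'][2]+.034+.032
k=blob(w,(250,60,400,300),(0,80,20),(14,255,120)); print(k.min(0),k.max(0),zt,circ(w,k,zt))
```

```text
[0.65225694 0.00860359 0.08708505] 0.05494430165512477
turn [ 0.0003  0.0003 -0.001 ] shift [-0.004 -0.022  0.817]
[241 120] [389 234] ('ellipse', array([652.8,  13.9]), array([138. , 140.7]), 'minc', array([653.6,  13.9]), 139.9)
[266 204] [376 299] 0.15308504717341806 ('ellipse', array([654.1,   8.4]), array([53.8, 68.8]), 'minc', array([658.3,   8.2]), 60.9)
```

View pics/w10.png

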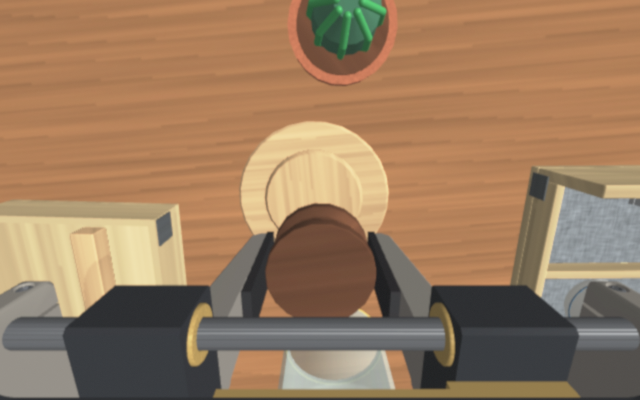

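Pedestal held upright at (320,270) and the base at (315,195) is clear; target (0.6525, 0.013).

Call:
{"name": "apply_moves", "arguments": {
  "steps": [
    [[0,0,0,0,-0.037,0.2,0.5],[0,0,0,0,-0.037,0.4,0.5],[0,0,0,0,-0.037,0.6,0.5],[0,0,0,0,-0.037,0.72,0.5],[0,0,0,0,-0.037,0.78,0.5],[0,0,0,0,-0.037,0.79,0.5],[0,0,0,0,-0.037,0.79,0.5],[0,0,0,0,-0.037,0.79,0.5]]
  ]
}}

```text
time_s: 24.4
eef_pos: [0.6538, 0.0147, -0.0065]
tcp_rot: [0.999, -0.042, 0.001, -0.0]
ft_force: [0.4, 0.3, -1.2]
width: 0.0551
finger_force: 15.0
```

Call:
{"name": "apply_moves", "arguments": {
  "steps": [
    [[0,0,0,0,0,0.012,0.5],[0,0,0,0,0,0.02,0.5],[0,0,0,0,0,0.02,0.5]]
  ]
}}

```text
time_s: 24.7
eef_pos: [0.653, 0.0148, -0.0098]
tcp_rot: [0.999, -0.041, 0.0, -0.0]
ft_force: [0.1, -0.1, -0.9]
width: 0.0548
finger_force: 15.0
```

Call:
{"name": "apply_moves", "arguments": {
  "steps": [
    [[0,0,0,0,0.008,0.01,0.5],[0,0,0,0,0.008,0.018,0.5],[0,0,0,0,0.008,0.018,0.5]]
  ]
}}

```text
time_s: 25.0
eef_pos: [0.6529, 0.0137, -0.0119]
tcp_rot: [0.999, -0.041, 0.0, 0.0]
ft_force: [-1.7, -0.7, 2.9]
width: 0.0546
finger_force: 15.0
```

Call:
{"name": "apply_moves", "arguments": {
  "steps": [
    [[0,0,0,0,0,0,0.62],[0,0,0,0,0,0,0.72],[0,0,0,0,0,0,0.72],[0,0,0,0,0,0,0.72],[0,0,0,0,0,0,0.72],[0,0,0,0,0,-0.1,0.72],[0,0,0,0,0,-0.4,0.72],[0,0,0,0,0,-0.8,0.72],[0,0,0,0,0,-1,0.72],[0,0,0,0,0,-1,0.72]]
  ]
}}

```text
time_s: 26.0
eef_pos: [0.656, 0.0139, 0.1133]
tcp_rot: [0.999, -0.042, 0.004, -0.0]
ft_force: [0.3, -1.1, 0.4]
width: 0.0662
finger_force: 0.0
```

Run:
```python
from h import *
w=cam('wrist','w11.png'); s=ctrl.observe(); print(s['eef_pos'],s['width'])
k=blob(w,(250,60,400,300),(0,80,20),(14,255,120)); print('ped',k.min(0),k.max(0),circ(w,k,.054))
k=blob(w,(150,0,500,300),(12,40,180),(25,125,255)); print('base',circ(w,k,.012))
to(.50,-.2525,.115,-.083)
```

```text
[0.65444541 0.01385815 0.11072541] 0.06603363255641287
ped [291 171] [350 235] ('ellipse', array([654.4,  14.1]), array([52.4, 59.4]), 'minc', array([654.9,  13.4]), 59.6)
base ('ellipse', array([652.6,  13.8]), array([138.3, 140. ]), 'minc', array([652.4,  14.3]), 140.9)
turn [-0.0003 -0.0029 -0.    ] shift [-1.098  2.319 -0.042]
```

Call:
{"name": "apply_moves", "arguments": {
  "steps": [
    [[0,0,0,-0.1,0.35,-0.02,0.72],[0,0,0,-0.3,0.77,-0.02,0.72],[0,0,0,-0.36,0.77,-0.02,0.72],[0,0,0,-0.36,0.77,-0.02,0.72]]
  ]
}}

```text
time_s: 26.45
eef_pos: [0.6, -0.0755, 0.1092]
tcp_rot: [0.999, -0.043, -0.001, -0.0]
ft_force: [-0.2, 0.1, 1.2]
width: 0.0661
finger_force: 0.0
```

Call:
{"name": "apply_moves", "arguments": {
  "steps": [
    [[0,0,0,-0.18,0.38,-0.02,0.72],[0,0,0,-0.36,0.77,-0.02,0.72],[0,0,0,-0.36,0.77,-0.02,0.72],[0,0,0,-0.36,0.77,-0.02,0.72]]
  ]
}}

```text
time_s: 26.85
eef_pos: [0.5517, -0.163, 0.1123]
tcp_rot: [0.999, -0.042, -0.0, -0.0]
ft_force: [0.0, 0.3, 0.4]
width: 0.0666
finger_force: 0.0
```

Call:
{"name": "apply_moves", "arguments": {
  "steps": [
    [[0,0,0,-0.18,0.38,0,0.72],[0,0,0,-0.36,0.77,0,0.72],[0,0,0,-0.36,0.77,0,0.72],[0,0,0,-0.36,0.77,0,0.72],[0,0,0,-0.36,0.77,0,0.72],[0,0,0,-0.36,0.77,0,0.72]]
  ]
}}

```text
time_s: 27.45
eef_pos: [0.5018, -0.2502, 0.1126]
tcp_rot: [0.999, -0.041, 0.0, -0.0]
ft_force: [-0.1, 0.6, -0.4]
width: 0.066
finger_force: 0.0
```

Run:
```python
from h import *
import pickle
w=cam('wrist','w12.png'); pickle.dump(w,open('w12.pkl','wb')); s=ctrl.observe(); print(s['eef_pos'],s['width'])
print([proj(w,p).round() for p in([.5204,-.2556,.05],[.4427,-.246,.05])])
m=cv2.inRange(cv2.cvtColor(w['frame'],cv2.COLOR_BGR2HSV),(0,0,150),(179,45,255)); m[300:]=0;m[:,:200]=0;m[:,440:]=0
cs=cv2.findContours(m,0,1)[0]
for k in cs:
    if cv2.contourArea(k)>150: k=cv2.convexHull(k)[:,0]; print(k.min(0),k.max(0),'z.05',circ(w,k,.05),'z.019',circ(w,k,.019))
```

```text
[ 0.50167788 -0.25027067  0.11259375] 0.06615061352020524
[array([325., 180.]), array([321., 261.])]
[297 220] [360 285] z.05 ('ellipse', array([ 448.9, -255.7]), array([55. , 77.3]), 'minc', array([ 449.3, -261.7]), 78.1) z.019 ('ellipse', array([ 433.7, -255.6]), array([61.4, 86.3]), 'minc', array([ 434.1, -262.3]), 87.2)
[258 141] [368 211] z.05 ('ellipse', array([ 523.1, -246.1]), array([ 64.6, 104.3]), 'minc', array([ 524. , -244.9]), 101.8) z.019 ('ellipse', array([ 516.6, -244.9]), array([ 72.1, 116.4]), 'minc', array([ 517.5, -243.6]), 113.7)
[293 139] [319 155] z.05 ('ellipse', array([ 550.7, -241.7]), array([11.2, 23.3]), 'minc', array([ 550.6, -241.7]), 23.2) z.019 ('ellipse', array([ 547.3, -240. ]), array([12.4, 26.1]), 'minc', array([ 547.3, -239.9]), 25.9)
[366  77] [386 113] z.05 ('ellipse', array([ 587.5, -301.1]), array([17.3, 28.8]), 'minc', array([ 587.9, -298.2]), 27.9) z.019 ('ellipse', array([ 588.4, -306.3]), array([19.4, 32.2]), 'minc', array([ 588.9, -303.1]), 31.1)
[327  43] [358  73] z.05 ('ellipse', array([ 617.6, -278.3]), array([21.7, 28.5]), 'minc', array([ 619.8, -277.5]), 26.9) z.019 ('ellipse', array([ 622. , -280.9]), array([24.2, 31.8]), 'minc', array([ 624.4, -280. ]), 30.0)
[249  31] [299 118] z.05 ('ellipse', array([ 612.1, -215.2]), array([49.9, 72.9]), 'minc', array([ 609.3, -217.1]), 70.0) z.019 ('ellipse', array([ 615.9, -210.4]), array([55.7, 81.4]), 'minc', array([ 612.7, -212.5]), 78.1)
[351  29] [377  65] z.05 ('ellipse', array([ 624.4, -293.2]), array([26. , 33.3]), 'minc', array([ 625.4, -293.4]), 28.9) z.019 ('ellipse', array([ 629.7, -297.4]), array([29. , 37.2]), 'minc', array([ 630.7, -297.6]), 32.3)
[287   8] [352  32] z.05 ('ellipse', array([ 647.8, -261.5]), array([25. , 54.9]), 'minc', array([ 647.6, -261.3]), 50.7) z.019 ('ellipse', array([ 655.7, -262.1]), array([27.9, 61.3]), 'minc', array([ 655.6, -261.8]), 56.6)
```

Run:
```python
from h import *
import pickle
w=pickle.load(open('w12.pkl','rb')); h=cv2.cvtColor(w['frame'],cv2.COLOR_BGR2HSV)
print([h[v,325].tolist() for v in range(130,240,6)])
for V in(205,220):
    m=cv2.inRange(h,(0,0,V),(179,30,255)); m[300:]=0;m[:,:200]=0;m[:,440:]=0
    for k in cv2.findContours(m,0,1)[0]:
        if cv2.contourArea(k)>150: k=cv2.convexHull(k)[:,0]; print(V,k.min(0),k.max(0),'z.05',circ(w,k,.05))
g=cv2.medianBlur(cv2.cvtColor(w['frame'],cv2.COLOR_BGR2GRAY),3)[120:300,240:410]
C=cv2.HoughCircles(g,cv2.HOUGH_GRADIENT,1.5,25,param1=120,param2=25,minRadius=22,maxRadius=42); print((C[0]+[240,120,0]).round() if C is not None else C)
```

```text
[[20, 72, 181], [20, 87, 210], [102, 17, 152], [95, 10, 161], [30, 6, 229], [30, 5, 235], [30, 4, 235], [30, 4, 235], [30, 4, 235], [30, 4, 235], [23, 4, 236], [30, 4, 236], [26, 9, 193], [30, 3, 234], [20, 85, 216], [24, 9, 140], [40, 3, 234], [30, 2, 243], [30, 2, 244]]
205 [302 225] [346 269] z.05 ('ellipse', array([ 457.7, -250.7]), array([38.9, 46.5]), 'minc', array([ 457. , -249.4]), 45.3)
205 [297 150] [359 211] z.05 ('ellipse', array([ 519.2, -258.1]), array([54.2, 55.4]), 'minc', array([ 519.5, -258.2]), 56.0)
220 [307 225] [346 267] z.05 ('ellipse', array([ 457.8, -251.8]), array([36.6, 44.6]), 'minc', array([ 457.2, -249.7]), 44.1)
220 [298 151] [358 211] z.05 ('ellipse', array([ 519.3, -258.1]), array([53.5, 54.3]), 'minc', array([ 519.2, -258.4]), 54.7)
[[328. 179.  31.]
 [320. 247.  23.]]
```

Run:
```python
from h import *
to(.5193,-.2582,-.018,-.083)
```

```text
turn [-0.0002 -0.0001  0.0013] shift [0.152 0.054 1.088]
```

Call:
{"name": "apply_moves", "arguments": {
  "steps": [
    [[0,0,0,0.15,0.054,0.2,0.72],[0,0,0,0.152,0.054,0.4,0.72],[0,0,0,0.152,0.054,0.5,0.72],[0,0,0,0.152,0.054,0.5,0.72],[0,0,0,0.152,0.054,0.5,0.72]]
  ]
}}

```text
time_s: 28.0
eef_pos: [0.5185, -0.2592, 0.053]
tcp_rot: [0.999, -0.041, -0.0, -0.0]
ft_force: [-0.0, 0.3, 0.8]
width: 0.0662
finger_force: 0.0
```

Run:
```python
from h import *
to(.5193,-.2582,-.018,-.083)
w=cam('wrist','w13.png'); h=cv2.cvtColor(w['frame'],cv2.COLOR_BGR2HSV); m=cv2.inRange(h,(0,0,205),(179,30,255)); m[330:]=0;m[:,:230]=0;m[:,410:]=0
for k in cv2.findContours(m,0,1)[0]:
    if cv2.contourArea(k)>300: k=cv2.convexHull(k)[:,0]; print(k.min(0),k.max(0),'z.05',circ(w,k,.05))
```

```text
turn [-0.0001  0.0001  0.0003] shift [ 0.006 -0.009  0.592]
[290 270] [343 316] z.05 ('ellipse', array([ 463.8, -252.2]), array([37.6, 43.9]), 'minc', array([ 462.5, -250.9]), 44.1)
[281 182] [357 259] z.05 ('ellipse', array([ 520.4, -258.7]), array([53.5, 58.4]), 'minc', array([ 520.9, -259.4]), 59.1)
```

Consistent. Descend, grip and lift.

Call:
{"name": "apply_moves", "arguments": {
  "steps": [
    [[0,0,0,0.006,-0.003,0.15,0.72],[0,0,0,0.006,-0.003,0.3,0.72],[0,0,0,0.006,-0.003,0.45,0.72],[0,0,0,0.006,-0.003,0.56,0.72],[0,0,0,0.006,-0.003,0.585,0.72],[0,0,0,0.006,-0.003,0.585,0.72],[0,0,0,0.006,-0.003,0.585,0.72]]
  ]
}}

```text
time_s: 28.75
eef_pos: [0.5198, -0.2597, -0.0167]
tcp_rot: [0.999, -0.042, 0.001, 0.0]
ft_force: [-0.1, 0.4, -0.0]
width: 0.0661
finger_force: 0.0
```

Call:
{"name": "apply_moves", "arguments": {
  "steps": [
    [[0,0,0,0,0,0,0.5],[0,0,0,0,0,0,0.5],[0,0,0,0,0,0,0.5],[0,0,0,0,0,0,0.5],[0,0,0,0,0,0,0.5],[0,0,0,0,0,0,0.5]]
  ],
  "grip_force": 15
}}

```text
time_s: 29.35
eef_pos: [0.5197, -0.2596, -0.0168]
tcp_rot: [0.999, -0.042, 0.001, 0.0]
ft_force: [-0.5, 1.5, 6.2]
width: 0.0557
finger_force: 15.0
```

Call:
{"name": "apply_moves", "arguments": {
  "steps": [
    [[0,0,0,0,0,-0.05,0.5],[0,0,0,0,0,-0.2,0.5],[0,0,0,0,0,-0.5,0.5],[0,0,0,0,0,-0.8,0.5],[0,0,0,0,0,-1,0.5],[0,0,0,0,0,-1,0.5],[0,0,0,0,0,-1,0.5]]
  ]
}}

```text
time_s: 30.05
eef_pos: [0.519, -0.2593, 0.1025]
tcp_rot: [0.999, -0.042, 0.0, 0.0]
ft_force: [0.3, 0.8, -2.0]
width: 0.0552
finger_force: 15.0
```

Run:
```python
from h import *
to(.6535,.0137,.05,-.083)
```

```text
turn [ 0.0001 -0.0002 -0.    ] shift [ 0.928 -2.36   0.437]
```

Call:
{"name": "apply_moves", "arguments": {
  "steps": [
    [[0,0,0,0.15,-0.2,0,0.5],[0,0,0,0.35,-0.5,0,0.5],[0,0,0,0.5,-0.75,0,0.5],[0,0,0,0.5,-0.75,0,0.5]]
  ]
}}

```text
time_s: 30.45
eef_pos: [0.5873, -0.1713, 0.1004]
tcp_rot: [0.999, -0.04, -0.001, -0.001]
ft_force: [-0.5, -0.4, -1.7]
width: 0.0555
finger_force: 15.0
```

Call:
{"name": "apply_moves", "arguments": {
  "steps": [
    [[0,0,0,0.1,-0.35,0,0.5],[0,0,0,0.25,-0.8,0,0.5],[0,0,0,0.25,-0.8,0,0.5],[0,0,0,0.25,-0.8,0,0.5]]
  ]
}}

```text
time_s: 30.85
eef_pos: [0.6233, -0.0805, 0.1008]
tcp_rot: [0.999, -0.04, -0.001, 0.0]
ft_force: [-1.6, -1.1, -1.3]
width: 0.0556
finger_force: 15.0
```

Call:
{"name": "apply_moves", "arguments": {
  "steps": [
    [[0,0,0,0.1,-0.35,0,0.5],[0,0,0,0.17,-0.65,0,0.5],[0,0,0,0.178,-0.81,0,0.5],[0,0,0,0.178,-0.81,0,0.5],[0,0,0,0.178,-0.81,0,0.5],[0,0,0,0.178,-0.81,0,0.5],[0,0,0,0.178,-0.81,0,0.5]]
  ]
}}

```text
time_s: 31.55
eef_pos: [0.6532, 0.0121, 0.1024]
tcp_rot: [0.999, -0.042, -0.0, 0.0]
ft_force: [0.1, -0.6, -0.7]
width: 0.0552
finger_force: 15.0
```

Run:
```python
from h import *
s=ctrl.observe(); print(s['eef_pos'],s['width']); to(.6535,.0137,.0285,-.083)
w=cam('wrist','w14.png'); z=s['eef_pos'][2]+.034+.0328
h=cv2.cvtColor(w['frame'],cv2.COLOR_BGR2HSV); m=cv2.inRange(h,(0,0,205),(179,30,255)); m[310:]=0;m[:,:230]=0;m[:,410:]=0
for k in cv2.findContours(m,0,1)[0]:
    if cv2.contourArea(k)>300: k=cv2.convexHull(k)[:,0]; print('jar',k.min(0),k.max(0),z,circ(w,k,z))
k=blob(w,(150,0,500,300),(12,40,180),(25,125,255)); print('base',k.min(0),k.max(0),circ(w,k,.012))
```

```text
[0.65319688 0.01213999 0.1024314 ] 0.05517353249099605
turn [ 0.0002  0.0002 -0.0009] shift [ 0.002 -0.013  0.616]
jar [266 223] [375 309] 0.16923140237210893 ('ellipse', array([652.7,  11.9]), array([54. , 56.4]), 'minc', array([653.3,  11.7]), 56.1)
base [249 121] [389 232] ('ellipse', array([654.3,  14. ]), array([135. , 138.3]), 'minc', array([653.3,  13.8]), 139.0)
```

Call:
{"name": "apply_moves", "arguments": {
  "steps": [
    [[0,0,0,0.002,-0.01,0.15,0.5],[0,0,0,0.002,-0.01,0.3,0.5],[0,0,0,0.002,-0.01,0.45,0.5],[0,0,0,0.002,-0.01,0.54,0.5],[0,0,0,0.002,-0.01,0.58,0.5],[0,0,0,0.002,-0.01,0.59,0.5],[0,0,0,0.002,-0.01,0.59,0.5],[0,0,0,0.002,-0.01,0.59,0.5]]
  ]
}}

```text
time_s: 32.4
eef_pos: [0.6546, 0.0148, 0.0325]
tcp_rot: [0.999, -0.042, 0.001, -0.0]
ft_force: [1.7, -0.2, -1.8]
width: 0.0553
finger_force: 15.0
```

Call:
{"name": "apply_moves", "arguments": {
  "steps": [
    [[0,0,0,0,0,0.01,0.5],[0,0,0,0,0,0.018,0.5],[0,0,0,0,0,0.018,0.5],[0,0,0,0,0,0.018,0.5]]
  ]
}}

```text
time_s: 32.8
eef_pos: [0.6539, 0.0148, 0.0296]
tcp_rot: [0.999, -0.041, 0.0, -0.0]
ft_force: [0.1, 0.4, -1.5]
width: 0.0558
finger_force: 15.0
```

Call:
{"name": "apply_moves", "arguments": {
  "steps": [
    [[0,0,0,0,0.008,0.01,0.5],[0,0,0,0,0.008,0.018,0.5],[0,0,0,0,0.008,0.018,0.5]]
  ]
}}

```text
time_s: 33.1
eef_pos: [0.6539, 0.0138, 0.0273]
tcp_rot: [0.999, -0.042, 0.0, 0.0]
ft_force: [-1.5, -0.3, -0.5]
width: 0.0557
finger_force: 15.0
```

Call:
{"name": "apply_moves", "arguments": {
  "steps": [
    [[0,0,0,0,0,0.006,0.5],[0,0,0,0,0,0.006,0.5]]
  ]
}}

```text
time_s: 33.3
eef_pos: [0.6539, 0.0138, 0.0273]
tcp_rot: [0.999, -0.042, 0.0, 0.0]
ft_force: [-2.0, 0.0, 5.4]
width: 0.0554
finger_force: 15.0
```

Call:
{"name": "apply_moves", "arguments": {
  "steps": [
    [[0,0,0,0,0,0,0.62],[0,0,0,0,0,0,0.72],[0,0,0,0,0,0,0.72],[0,0,0,0,0,0,0.72],[0,0,0,0,0,0,0.72],[0,0,0,0,0,-0.1,0.72],[0,0,0,0,0,-0.4,0.72],[0,0,0,0,0,-0.8,0.72],[0,0,0,0,0,-1,0.72],[0,0,0,0,0,-1,0.72],[0,0,0,0,0,-1,0.72]]
  ]
}}

```text
time_s: 34.4
eef_pos: [0.654, 0.0138, 0.1475]
tcp_rot: [0.999, -0.042, 0.001, -0.0]
ft_force: [-0.6, -1.5, 0.1]
width: 0.0657
finger_force: 0.0
```

Run:
```python
from h import *
s=ctrl.observe(); print(s['eef_pos'],s['width']); to(.45,-.25,.13,-.083)
w=cam('wrist','w15.png')
h=cv2.cvtColor(w['frame'],cv2.COLOR_BGR2HSV); m=cv2.inRange(h,(0,0,205),(179,30,255)); m[310:]=0;m[:,:230]=0;m[:,410:]=0
for k in cv2.findContours(m,0,1)[0]:
    if cv2.contourArea(k)>300: k=cv2.convexHull(k)[:,0]; print('jar',k.min(0),k.max(0),circ(w,k,.094))
k=blob(w,(150,0,500,300),(12,40,180),(25,125,255)); print('base',k.min(0),k.max(0),circ(w,k,.012))
```

```text
[0.65401456 0.01383766 0.14749007] 0.06570456214384465
turn [-0.0001 -0.0008 -0.    ] shift [-1.512  2.332  0.143]
jar [290 171] [352 234] ('ellipse', array([653.9,  13.1]), array([53.8, 57.4]), 'minc', array([654.8,  13.3]), 58.0)
base [259 120] [382 241] ('ellipse', array([652.9,  13.7]), array([138.3, 138.7]), 'minc', array([653.1,  13.5]), 139.7)
```

Call:
{"name": "apply_moves", "arguments": {
  "steps": [
    [[0,0,0,-0.18,0.35,0,0.45],[0,0,0,-0.45,0.65,0,0.45],[0,0,0,-0.547,0.777,0,0.45],[0,0,0,-0.547,0.777,0,0.45]]
  ]
}}

```text
time_s: 34.85
eef_pos: [0.5782, -0.0751, 0.1454]
tcp_rot: [0.999, -0.043, -0.002, -0.0]
ft_force: [-0.3, 0.0, 0.4]
width: 0.0416
finger_force: 0.0
```

Call:
{"name": "apply_moves", "arguments": {
  "steps": [
    [[0,0,0,-0.25,0.38,0,0.45],[0,0,0,-0.547,0.777,0,0.45],[0,0,0,-0.547,0.777,0,0.45],[0,0,0,-0.547,0.777,0,0.45]]
  ]
}}

```text
time_s: 35.25
eef_pos: [0.5072, -0.1617, 0.1463]
tcp_rot: [0.999, -0.043, -0.0, -0.0]
ft_force: [0.4, 0.1, 0.1]
width: 0.0413
finger_force: 0.0
```

Call:
{"name": "apply_moves", "arguments": {
  "steps": [
    [[0,0,0,-0.25,0.38,0.1,0.45],[0,0,0,-0.547,0.777,0.2,0.45],[0,0,0,-0.547,0.777,0.3,0.45],[0,0,0,-0.547,0.777,0.3,0.45],[0,0,0,-0.547,0.777,0.3,0.45],[0,0,0,-0.547,0.777,0.3,0.45]]
  ]
}}

```text
time_s: 35.85
eef_pos: [0.4363, -0.2478, 0.1112]
tcp_rot: [0.999, -0.041, 0.001, 0.0]
ft_force: [0.7, 0.2, 0.6]
width: 0.0413
finger_force: 0.0
```

Run:
```python
from h import *
s=ctrl.observe(); print(s['eef_pos'],s['width'])
w=cam('wrist','w16.png'); f=w['frame']; h=cv2.cvtColor(f,cv2.COLOR_BGR2HSV)
print([proj(w,p).round() for p in([.4427,-.246,.02],[.4427,-.246,.05])])
m=cv2.inRange(h,(0,0,200),(179,35,255)); m[310:]=0;m[:,:200]=0;m[:,440:]=0
for k in cv2.findContours(m,0,1)[0]:
    if cv2.contourArea(k)>300: k=cv2.convexHull(k)[:,0]; print('cover',k.min(0),k.max(0),'z.02',circ(w,k,.02),'z.05',circ(w,k,.05))
cv2.imwrite('pics/w16b.png',cv2.resize(f[100:320,200:440],(720,594)))
```

```text
[ 0.43629861 -0.24783354  0.11115999] 0.0413341878815067
[array([318., 187.]), array([318., 195.])]
cover [295 161] [345 211] z.02 ('ellipse', array([ 443.6, -248.6]), array([47.8, 51.8]), 'minc', array([ 443.1, -247.7]), 51.4) z.05 ('ellipse', array([ 450.7, -249.1]), array([43. , 46.5]), 'minc', array([ 450.3, -248.4]), 46.2)
```

View pics/w16b.png

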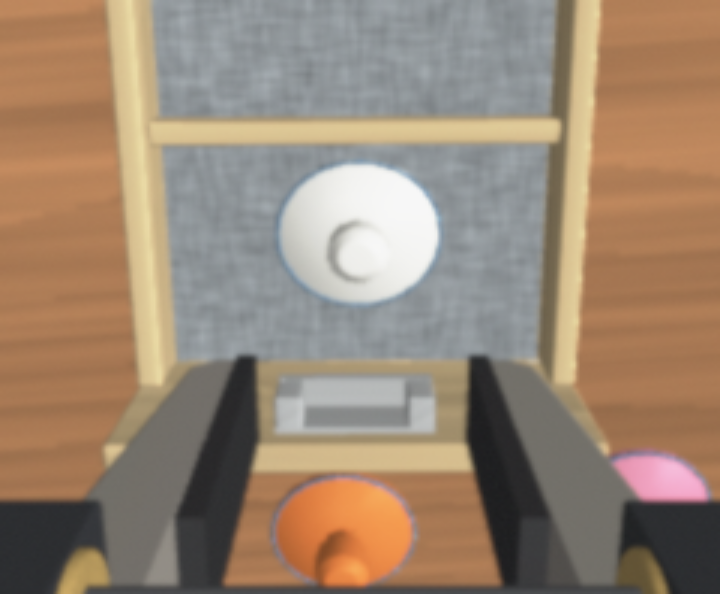

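The cover stands upright at pixel (320,187), with its knob at (320,194) and the fingers centred on it.

Run:
```python
from h import *
import cv2
to(.4435,-.2483,-.002,-.083)
w=cam('wrist'); print(ray(w,319.7,193.7,.053),ray(w,319.7,186.7,.019))
```

```text
turn [ 0.0001 -0.0008  0.0009] shift [ 0.061 -0.001  0.943]
[ 0.44432351 -0.24780862  0.053     ] [ 0.4423924  -0.24757472  0.019     ]
```

Call:
{"name": "apply_moves", "arguments": {
  "steps": [
    [[0,0,0,0.06,-0.001,0.2,0.45],[0,0,0,0.06,-0.001,0.45,0.45],[0,0,0,0.06,-0.001,0.65,0.45],[0,0,0,0.06,-0.001,0.8,0.45],[0,0,0,0.06,-0.001,0.88,0.45],[0,0,0,0.06,-0.001,0.92,0.45],[0,0,0,0.06,-0.001,0.92,0.45],[0,0,0,0.06,-0.001,0.92,0.45]]
  ]
}}

```text
time_s: 36.75
eef_pos: [0.4423, -0.2493, 0.001]
tcp_rot: [0.999, -0.041, 0.001, 0.0]
ft_force: [1.1, 0.4, -0.8]
width: 0.0411
finger_force: 0.0
```

Call:
{"name": "apply_moves", "arguments": {
  "steps": [
    [[0,0,0,0,0,0,0.15],[0,0,0,0,0,0,0.15],[0,0,0,0,0,0,0.1],[0,0,0,0,0,0,0.1],[0,0,0,0,0,0,0.1],[0,0,0,0,0,0,0.1],[0,0,0,0,0,0,0.1]]
  ],
  "grip_force": 12
}}

```text
time_s: 37.45
eef_pos: [0.4418, -0.2491, 0.0005]
tcp_rot: [0.999, -0.042, 0.0, 0.0]
ft_force: [-0.0, 1.3, 5.4]
width: 0.0181
finger_force: 12.0
```

Call:
{"name": "apply_moves", "arguments": {
  "steps": [
    [[0,0,0,0,0,-0.05,0.1],[0,0,0,0,0,-0.2,0.1],[0,0,0,0,0,-0.5,0.1],[0,0,0,0,0,-0.8,0.1],[0,0,0,0,0,-1,0.1],[0,0,0,0,0,-1,0.1],[0,0,0,0,0,-1,0.1]]
  ]
}}

```text
time_s: 38.15
eef_pos: [0.4415, -0.249, 0.1203]
tcp_rot: [0.999, -0.042, 0.0, 0.0]
ft_force: [0.7, 0.2, -1.4]
width: 0.0185
finger_force: 12.0
```

Run:
```python
from h import *
s=ctrl.observe(); print(s['width'],s['finger_force']); to(.6527,.0135,.14,-.083)
```

```text
0.018499430769584806 11.999887340798523
turn [ 0.0002 -0.0003 -0.0001] shift [ 1.573 -2.326 -0.164]
```

Call:
{"name": "apply_moves", "arguments": {
  "steps": [
    [[0,0,0,0.2,-0.1,-0.1,0.1],[0,0,0,0.5,-0.2,-0.16,0.1],[0,0,0,0.75,-0.35,-0.16,0.1],[0,0,0,0.75,-0.35,-0.16,0.1]]
  ]
}}

```text
time_s: 38.55
eef_pos: [0.5373, -0.2131, 0.1378]
tcp_rot: [0.999, -0.041, -0.0, -0.0]
ft_force: [0.2, -0.6, -0.7]
width: 0.0184
finger_force: 12.0
```

Call:
{"name": "apply_moves", "arguments": {
  "steps": [
    [[0,0,0,0.25,-0.3,0,0.1],[0,0,0,0.5,-0.6,0,0.1],[0,0,0,0.6,-0.8,0,0.1],[0,0,0,0.6,-0.8,0,0.1]]
  ]
}}

```text
time_s: 38.95
eef_pos: [0.6145, -0.1223, 0.1372]
tcp_rot: [0.999, -0.04, -0.001, -0.001]
ft_force: [-0.8, 0.1, -0.9]
width: 0.0185
finger_force: 12.0
```

Call:
{"name": "apply_moves", "arguments": {
  "steps": [
    [[0,0,0,0.1,-0.35,0,0.1],[0,0,0,0.2,-0.7,0,0.1],[0,0,0,0.2,-0.8,0,0.1],[0,0,0,0.2,-0.8,0,0.1]]
  ]
}}

```text
time_s: 39.35
eef_pos: [0.6449, -0.0306, 0.138]
tcp_rot: [0.999, -0.04, -0.001, 0.0]
ft_force: [-0.4, -0.4, -1.0]
width: 0.0182
finger_force: 12.0
```

Call:
{"name": "apply_moves", "arguments": {
  "steps": [
    [[0,0,0,0.02,-0.15,0,0.1],[0,0,0,0.023,-0.3,0,0.1],[0,0,0,0.023,-0.376,0,0.1],[0,0,0,0.023,-0.376,0,0.1],[0,0,0,0.023,-0.376,0,0.1],[0,0,0,0.023,-0.376,0,0.1],[0,0,0,0.023,-0.376,0,0.1]]
  ]
}}

```text
time_s: 40.05
eef_pos: [0.6528, 0.0129, 0.1395]
tcp_rot: [0.999, -0.042, -0.0, 0.0]
ft_force: [0.2, -0.7, -1.1]
width: 0.0181
finger_force: 12.0
```

Run:
```python
from h import *
s=ctrl.observe(); print(s['eef_pos'],s['width'],s['finger_force']); to(.6527,.0135,.0765,-.083)
w=cam('wrist','w17.png'); h=cv2.cvtColor(w['frame'],cv2.COLOR_BGR2HSV)
z=s['eef_pos'][2]+.0095; print([proj(w,p).round() for p in([.654,.0135,.094],[.654,.0135,z+.009])])
m=cv2.inRange(h,(0,0,200),(179,35,255)); m[330:]=0;m[:,:200]=0;m[:,440:]=0
for k in cv2.findContours(m,0,1)[0]:
    if cv2.contourArea(k)>100: k=cv2.convexHull(k)[:,0]; print(k.min(0),k.max(0),'jar',circ(w,k,.094),'cov',circ(w,k,z+.009))
```

```text
[0.65277432 0.01292038 0.13945746] 0.018148969181710203 11.99991881748474
turn [ 0.0001  0.     -0.0004] shift [-0.001 -0.005  0.525]
[array([320., 206.]), array([319., 235.])]
[285 198] [360 271] jar ('ellipse', array([627.4,  12.3]), array([62.6, 70. ]), 'minc', array([626.5,  14.7]), 68.7) cov ('ellipse', array([653.8,  10.8]), array([46.5, 52. ]), 'minc', array([653.1,  12.6]), 51.1)
[288 171] [352 208] jar ('ellipse', array([652.8,  13.9]), array([52.8, 61.7]), 'minc', array([656.9,  12.9]), 54.6) cov ('ellipse', array([672.7,  12. ]), array([39.2, 45.9]), 'minc', array([675.8,  11.3]), 40.6)
```

Call:
{"name": "apply_moves", "arguments": {
  "steps": [
    [[0,0,0,0,-0.005,0.12,0.1],[0,0,0,0,-0.005,0.24,0.1],[0,0,0,0,-0.005,0.34,0.1],[0,0,0,0,-0.005,0.38,0.1],[0,0,0,0,-0.005,0.38,0.1],[0,0,0,0,-0.005,0.38,0.1]]
  ]
}}

```text
time_s: 40.7
eef_pos: [0.653, 0.0141, 0.0938]
tcp_rot: [0.999, -0.042, -0.0, -0.0]
ft_force: [-1.2, 0.7, -0.6]
width: 0.0183
finger_force: 12.0
```

Run:
```python
from h import *
to(.6527,.0130,.0765,-.083)
```

```text
turn [-0.  0. -0.] shift [-0.002  0.009  0.144]
```

Call:
{"name": "apply_moves", "arguments": {
  "steps": [
    [[0,0,0,-0.002,0.008,0.04,0.1],[0,0,0,-0.002,0.008,0.08,0.1],[0,0,0,-0.002,0.008,0.11,0.1],[0,0,0,-0.002,0.008,0.13,0.1],[0,0,0,-0.002,0.008,0.13,0.1],[0,0,0,-0.002,0.008,0.13,0.1]]
  ]
}}

```text
time_s: 41.3
eef_pos: [0.6526, 0.0131, 0.0782]
tcp_rot: [0.999, -0.042, -0.0, -0.0]
ft_force: [0.2, -0.0, -1.0]
width: 0.0185
finger_force: 12.0
```

Call:
{"name": "apply_moves", "arguments": {
  "steps": [
    [[0,0,0,0,0,0.008,0.1],[0,0,0,0,0,0.012,0.1],[0,0,0,0,0,0.012,0.1]]
  ]
}}

```text
time_s: 41.6
eef_pos: [0.6526, 0.0131, 0.0768]
tcp_rot: [0.999, -0.042, 0.0, -0.0]
ft_force: [0.3, 1.2, 0.0]
width: 0.0183
finger_force: 12.0
```

Call:
{"name": "apply_moves", "arguments": {
  "steps": [
    [[0,0,0,0,0,0.006,0.1],[0,0,0,0,0,0.006,0.1]]
  ]
}}

```text
time_s: 41.8
eef_pos: [0.6529, 0.0131, 0.0766]
tcp_rot: [0.999, -0.042, 0.0, -0.0]
ft_force: [-1.4, -0.1, 3.1]
width: 0.0181
finger_force: 12.0
```

Call:
{"name": "apply_moves", "arguments": {
  "steps": [
    [[0,0,0,0,0,0,0.3],[0,0,0,0,0,0,0.45],[0,0,0,0,0,0,0.45],[0,0,0,0,0,0,0.45],[0,0,0,0,0,0,0.45],[0,0,0,0,0,-0.1,0.45],[0,0,0,0,0,-0.4,0.45],[0,0,0,0,0,-0.8,0.45],[0,0,0,0,0,-1,0.45],[0,0,0,0,0,-1,0.45],[0,0,0,0,0,-1,0.45]]
  ]
}}

```text
time_s: 42.9
eef_pos: [0.6527, 0.0131, 0.1969]
tcp_rot: [0.999, -0.042, 0.001, -0.0]
ft_force: [-0.7, -0.7, -0.3]
width: 0.0415
finger_force: 0.0
```

Run:
```python
from h import *
import pickle
s=ctrl.observe(); print(s['eef_pos'],s['width']); 
w=cam('wrist','w18.png'); h=cv2.cvtColor(w['frame'],cv2.COLOR_BGR2HSV)
m=cv2.inRange(h,(0,0,200),(179,35,255)); m[330:]=0;m[:,:200]=0;m[:,440:]=0
for k in cv2.findContours(m,0,1)[0]:
    if cv2.contourArea(k)>100: k=cv2.convexHull(k)[:,0]; print(k.min(0),k.max(0),'cov',circ(w,k,.096))
# dome from side & scene: knob (dark wood) and jar/cover
P={}
for n,box in(('side',(255,125,300,165)),('scene',(320,140,365,170))):
    c=cam(n,n+'18.png'); P[n]=c; k=blob(c,box,(0,60,10),(14,255,125)); print(n,k.min(0),k.max(0),k.mean(0))
    u,v=(k.min(0)+k.max(0))/2; print('knob',ray(c,u,v,.154))
pickle.dump(P,open('18.pkl','wb'))
```

```text
[0.6527351  0.01309865 0.19692181] 0.041516056437452015
[340 301] [361 314] cov ('ellipse', array([515. ,  -8.7]), array([18.4, 24.6]), 'minc', array([514.2,  -9.6]), 24.8)
[299 162] [346 213] cov ('ellipse', array([655.5,  10.4]), array([46.2, 53.3]), 'minc', array([655.1,   9.3]), 53.6)
side [269 137] [280 152] [274.25 144.  ]
knob [ 0.47606933 -0.00104227  0.154     ]
scene [336 148] [345 160] [340.88888889 154.22222222]
knob [0.48515919 0.00243972 0.154     ]
```

Call:
{"name": "apply_moves", "arguments": {
  "steps": [
    [[0,0,0,-0.35,0.06,-0.1,0.45],[0,0,0,-0.755,0.118,-0.1,0.45],[0,0,0,-0.755,0.118,-0.1,0.45],[0,0,0,-0.755,0.118,-0.1,0.45]]
  ]
}}

```text
time_s: 43.45
eef_pos: [0.5601, 0.0065, 0.2075]
tcp_rot: [0.999, -0.042, -0.001, 0.0]
ft_force: [1.6, -0.1, -0.0]
width: 0.0414
finger_force: 0.0
```

Call:
{"name": "apply_moves", "arguments": {
  "steps": [
    [[0,0,0,-0.35,0.06,0,0.45],[0,0,0,-0.755,0.118,0,0.45],[0,0,0,-0.755,0.118,0,0.45],[0,0,0,-0.755,0.118,0,0.45],[0,0,0,-0.755,0.118,0,0.45]]
  ]
}}

```text
time_s: 43.95
eef_pos: [0.4717, -0.0, 0.2084]
tcp_rot: [0.999, -0.041, 0.001, -0.0]
ft_force: [0.3, -1.3, 0.3]
width: 0.0415
finger_force: 0.0
```

Run:
```python
from h import *
s=ctrl.observe(); print(s['eef_pos'],s['width'])
w=cam('wrist','w19.png'); print(proj(w,[.48,.001,.164]))
k=blob(w,(230,100,410,320),(0,60,10),(14,255,125)); print(k.min(0),k.max(0),'top',circ(w,k,.16))
h=cv2.cvtColor(w['frame'],cv2.COLOR_BGR2HSV); u,v=k.mean(0).astype(int); print([h[v+d,u].tolist() for d in range(-24,25,6)])
```

```text
[ 4.71741601e-01 -2.64678962e-05  2.08392383e-01] 0.04153161444649209
[318.46468412 198.01869244]
[294 177] [325 211] top ('ellipse', array([483. ,   8.3]), array([26.3, 30.4]), 'minc', array([482.7,   8.5]), 30.4)
[[25, 26, 218], [22, 31, 209], [10, 125, 114], [10, 118, 91], [11, 124, 111], [10, 124, 107], [11, 124, 105], [11, 119, 90], [60, 12, 186]]
```

Run:
```python
from h import *
to(.4818,.0083,.15,-.083)
```

```text
turn [-0.0001 -0.0007  0.    ] shift [ 0.078 -0.076  0.486]
```

Call:
{"name": "apply_moves", "arguments": {
  "steps": [
    [[0,0,0,0.078,-0.076,0.1,0.45],[0,0,0,0.078,-0.076,0.25,0.45],[0,0,0,0.078,-0.076,0.25,0.45],[0,0,0,0.078,-0.076,0.25,0.45],[0,0,0,0.078,-0.076,0.25,0.45]]
  ]
}}

```text
time_s: 44.5
eef_pos: [0.4804, 0.0084, 0.1783]
tcp_rot: [0.999, -0.041, 0.0, -0.0]
ft_force: [0.5, 0.0, -0.0]
width: 0.0419
finger_force: 0.0
```

Run:
```python
from h import *
to(.4818,.0083,.107,-.083)
w=cam('wrist','w20.png')
k=blob(w,(230,100,410,300),(0,60,10),(14,255,125)); print(k.min(0),k.max(0),'top',circ(w,k,.16))
print(proj(w,[.4818,.0083,.16]))
```

```text
turn [-0.     -0.0002  0.    ] shift [ 0.012 -0.     0.594]
[302 194] [337 233] top ('ellipse', array([483.8,   8.7]), array([26.4, 32.5]), 'minc', array([483.4,   8.9]), 32.0)
[320.49081056 215.88042994]
```

Call:
{"name": "apply_moves", "arguments": {
  "steps": [
    [[0,0,0,0.012,0,0.15,0.45],[0,0,0,0.012,0,0.3,0.45],[0,0,0,0.012,0,0.45,0.45],[0,0,0,0.012,0,0.55,0.45],[0,0,0,0.012,0,0.58,0.45],[0,0,0,0.012,0,0.58,0.45],[0,0,0,0.012,0,0.58,0.45]]
  ]
}}

```text
time_s: 45.25
eef_pos: [0.4818, 0.0081, 0.1092]
tcp_rot: [0.999, -0.042, 0.001, -0.0]
ft_force: [0.6, -0.6, 0.3]
width: 0.0418
finger_force: 0.0
```

Call:
{"name": "apply_moves", "arguments": {
  "steps": [
    [[0,0,0,0,0,0,0.3],[0,0,0,0,0,0,0.15],[0,0,0,0,0,0,0.15],[0,0,0,0,0,0,0.15],[0,0,0,0,0,0,0.15],[0,0,0,0,0,0,0.15],[0,0,0,0,0,0,0.15]]
  ],
  "grip_force": 30
}}

```text
time_s: 45.95
eef_pos: [0.4816, 0.0084, 0.1089]
tcp_rot: [0.999, -0.042, 0.0, -0.0]
ft_force: [0.2, 3.5, 6.4]
width: 0.0227
finger_force: 30.0
```

Call:
{"name": "apply_moves", "arguments": {
  "steps": [
    [[0,0,0,0,0,-0.03,0.15],[0,0,0,0,0,-0.1,0.15],[0,0,0,0,0,-0.25,0.15],[0,0,0,0,0,-0.45,0.15],[0,0,0,0,0,-0.65,0.15],[0,0,0,0,0,-0.7,0.15],[0,0,0,0,0,-0.7,0.15]]
  ]
}}

```text
time_s: 46.65
eef_pos: [0.4816, 0.008, 0.1931]
tcp_rot: [0.999, -0.042, 0.001, 0.0]
ft_force: [0.3, -0.2, -2.9]
width: 0.0223
finger_force: 30.0
```

Call:
{"name": "apply_moves", "arguments": {
  "steps": [
    [[0,0,0,0,0,-0.15,0.15],[0,0,0,0,0,-0.4,0.15],[0,0,0,0,0,-0.65,0.15],[0,0,0,0,0,-0.72,0.15],[0,0,0,0,0,-0.72,0.15],[0,0,0,0,0,-0.72,0.15]]
  ]
}}

```text
time_s: 47.25
eef_pos: [0.4802, 0.0081, 0.2769]
tcp_rot: [0.999, -0.042, -0.001, 0.0]
ft_force: [-0.6, -0.1, -3.8]
width: 0.0226
finger_force: 30.0
```

Run:
```python
from h import *
s=ctrl.observe(); print(s['width'],s['finger_force'],s['wrist_torque']); to(.6525,.0135,.28,-.083)
w=cam('wrist','w21.png'); z=s['eef_pos'][2]+.034+.017
k=blob(w,(230,150,410,300),(0,60,10),(14,255,125)); print(k.min(0),k.max(0))
h=cv2.cvtColor(w['frame'],cv2.COLOR_BGR2HSV)
k=blob(w,(200,0,440,240),(12,40,180),(25,125,255)); print('base',k.min(0),k.max(0),circ(w,k,.012))
```

```text
0.022608889250461388 29.99928153174551 [ 0.0335979  -0.01159376  0.03740299]
turn [ 0.0002  0.0016 -0.    ] shift [ 1.427 -0.164 -0.03 ]
[300 224] [342 283]
base [255   0] [356  91] ('ellipse', array([652.1,  13.6]), array([135.7, 139. ]), 'minc', array([652. ,  13.5]), 139.1)
```

Call:
{"name": "apply_moves", "arguments": {
  "steps": [
    [[0,0,0,0.1,-0.01,0,0.15],[0,0,0,0.3,-0.04,0,0.15],[0,0,0,0.5,-0.06,0,0.15],[0,0,0,0.65,-0.08,0,0.15],[0,0,0,0.7,-0.08,0,0.15],[0,0,0,0.7,-0.08,0,0.15]]
  ]
}}

```text
time_s: 47.9
eef_pos: [0.566, 0.0106, 0.2776]
tcp_rot: [0.999, -0.042, -0.001, 0.0]
ft_force: [-0.9, -0.3, -2.8]
width: 0.0231
finger_force: 30.0
```

Call:
{"name": "apply_moves", "arguments": {
  "steps": [
    [[0,0,0,0.15,-0.02,0,0.15],[0,0,0,0.35,-0.04,0,0.15],[0,0,0,0.55,-0.06,0,0.15],[0,0,0,0.67,-0.08,0,0.15],[0,0,0,0.715,-0.08,0,0.15],[0,0,0,0.715,-0.08,0,0.15],[0,0,0,0.715,-0.08,0,0.15],[0,0,0,0.715,-0.08,0,0.15]]
  ]
}}

```text
time_s: 48.7
eef_pos: [0.6511, 0.0131, 0.2791]
tcp_rot: [0.999, -0.042, -0.0, 0.0]
ft_force: [-0.0, -0.0, -4.3]
width: 0.0227
finger_force: 30.0
```

Run:
```python
from h import *
s=ctrl.observe(); print(s['eef_pos'],s['width'],s['finger_force']); to(.6525,.0135,.121,-.083)
```

```text
[0.65111464 0.01310393 0.27906533] 0.022724215595992858 29.999302121104847
turn [ 0.      0.0002 -0.    ] shift [ 0.012 -0.004  1.317]
```

Call:
{"name": "apply_moves", "arguments": {
  "steps": [
    [[0,0,0,0.012,0,0.1,0.15],[0,0,0,0.012,0,0.25,0.15],[0,0,0,0.012,0,0.4,0.15],[0,0,0,0.012,0,0.55,0.15],[0,0,0,0.012,0,0.65,0.15],[0,0,0,0.012,0,0.65,0.15],[0,0,0,0.012,0,0.65,0.15]]
  ]
}}

```text
time_s: 49.4
eef_pos: [0.6535, 0.013, 0.201]
tcp_rot: [0.999, -0.042, 0.0, -0.0]
ft_force: [0.2, -0.3, -3.5]
width: 0.0228
finger_force: 30.0
```

Run:
```python
from h import *
s=ctrl.observe(); print(s['eef_pos'],s['ft_force']); to(.6525,.0135,.121,-.083)
```

```text
[0.65345944 0.01304711 0.2010443 ] [ 0.24064011 -0.34350003 -3.49279388]
turn [-0. -0. -0.] shift [-0.008 -0.003  0.667]
```

Call:
{"name": "apply_moves", "arguments": {
  "steps": [
    [[0,0,0,-0.006,-0.003,0.12,0.15],[0,0,0,-0.006,-0.003,0.25,0.15],[0,0,0,-0.006,-0.003,0.38,0.15],[0,0,0,-0.006,-0.003,0.48,0.15],[0,0,0,-0.006,-0.003,0.56,0.15],[0,0,0,-0.006,-0.003,0.58,0.15],[0,0,0,-0.006,-0.003,0.58,0.15],[0,0,0,-0.006,-0.003,0.58,0.15]]
  ]
}}

```text
time_s: 50.2
eef_pos: [0.6532, 0.0135, 0.1318]
tcp_rot: [0.999, -0.042, 0.0, -0.0]
ft_force: [-0.3, -0.4, -3.0]
width: 0.0228
finger_force: 30.0
```

Call:
{"name": "apply_moves", "arguments": {
  "steps": [
    [[0,0,0,0,0.004,0.02,0.15],[0,0,0,0,0.004,0.04,0.15],[0,0,0,0,0.004,0.05,0.15],[0,0,0,0,0.004,0.05,0.15],[0,0,0,0,0.004,0.05,0.15]]
  ]
}}

```text
time_s: 50.7
eef_pos: [0.6527, 0.013, 0.1253]
tcp_rot: [0.999, -0.041, 0.0, 0.0]
ft_force: [-0.2, 0.9, -3.1]
width: 0.0228
finger_force: 30.0
```

Call:
{"name": "apply_moves", "arguments": {
  "steps": [
    [[0,0,0,0,0,0.015,0.15],[0,0,0,0,0,0.028,0.15],[0,0,0,0,0,0.028,0.15],[0,0,0,0,0,0.028,0.15]]
  ]
}}

```text
time_s: 51.1
eef_pos: [0.6526, 0.013, 0.1218]
tcp_rot: [0.999, -0.042, -0.0, 0.0]
ft_force: [-0.1, -0.3, -3.3]
width: 0.0227
finger_force: 30.0
```

Call:
{"name": "apply_moves", "arguments": {
  "steps": [
    [[0,0,0,0,0,0.008,0.15],[0,0,0,0,0,0.01,0.15],[0,0,0,0,0,0.01,0.15]]
  ]
}}

```text
time_s: 51.4
eef_pos: [0.6529, 0.0131, 0.121]
tcp_rot: [0.999, -0.042, 0.0, -0.0]
ft_force: [0.4, 0.4, -1.4]
width: 0.0226
finger_force: 30.0
```

Call:
{"name": "apply_moves", "arguments": {
  "steps": [
    [[0,0,0,0,0,0.006,0.15],[0,0,0,0,0,0.006,0.15]]
  ]
}}

```text
time_s: 51.6
eef_pos: [0.653, 0.0132, 0.1209]
tcp_rot: [0.999, -0.041, 0.0, -0.0]
ft_force: [-1.7, 2.0, 5.3]
width: 0.0231
finger_force: 30.0
```

Call:
{"name": "apply_moves", "arguments": {
  "steps": [
    [[0,0,0,0,0,0,0.3],[0,0,0,0,0,0,0.5],[0,0,0,0,0,0,0.5],[0,0,0,0,0,0,0.5],[0,0,0,0,0,0,0.5],[0,0,0,0,0,-0.1,0.5],[0,0,0,0,0,-0.3,0.5],[0,0,0,0,0,-0.6,0.5],[0,0,0,0,0,-0.6,0.5],[0,0,0,0,0,-0.6,0.5],[0,0,0,0,0,-0.6,0.5]]
  ]
}}

```text
time_s: 52.7
eef_pos: [0.6521, 0.013, 0.1915]
tcp_rot: [0.999, -0.042, -0.001, 0.0]
ft_force: [-0.5, -0.4, -0.1]
width: 0.046
finger_force: 0.0
```

Run:
```python
from h import *
s=ctrl.observe(); print(s['eef_pos'],s['width'],s['ft_force'])
w=cam('wrist','w22.png')
k=blob(w,(230,100,410,290),(0,60,10),(14,255,125)); print('knob',k.min(0),k.max(0),circ(w,k,.172))
k=blob(w,(150,0,500,300),(12,40,170),(25,125,255)); print('base',k.min(0),k.max(0),circ(w,k,.012))
for n in('side','scene'): cam(n,n+'22.png')
```

```text
[0.65209948 0.0129578  0.19147084] 0.045980323213738204 [-0.54151741 -0.35396911 -0.13718738]
knob [303 194] [337 233] ('ellipse', array([654.9,  13.2]), array([26.2, 32.4]), 'minc', array([654.6,  13.5]), 31.9)
base [150 179] [224 284] ('ellipse', array([572.8, 200.8]), array([107.9, 261.6]), 'minc', array([588.4, 202.4]), 182.2)
```

The dome went down at the predicted height (contact at 0.1209) and centred on the base; the tool is clear.

```bash
python3 -c "
from h import *
print(ctrl.job_done())"
```

```text
the job is handed in; nothing more can be done
None
```

The job is handed in, with no verdict returned: the bar is flat in the lid, and the pedestal, jar, cover and dome are stacked in order on the base, each within about 2 mm of centre by my measurements, except the cover, which I placed within about 1.5 mm of the jar's centre but read only roughly once seated.

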